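# Label check of the baking jars

### The arm

A 6-joint arm with a two-finger parallel gripper is mounted at the origin on the work surface. World frame = base frame: x ahead of the robot, y to its left, z up, the work surface at z = 0. Lengths are in m, angles in rad, forces in N, time in s.
With the tool pointing down it reaches from about 0.225 to 0.875 m from the base axis. Payload 3.4 kg.
Tool frame: the origin (TCP) lies between the finger pads; the fingertips stand 11 mm ahead of it and the grasp point (between the pads) lies 8 mm behind it (r.tip_extent is the distance from the TCP to the fingertips, in m); z points along the fingers, y is the line along which they close (so a half turn about z gives the same grasp; the last joint's range is limited). The gripper opens to 85 mm and grips with 20 to 120 N. Pads are 22 mm wide; open, the fingers measure 114 mm over their backs; the gripper's body (76 mm by 85 mm) begins 54 mm behind the grasp point. The pads swing forward as they close: fully open they stand 13 mm farther back than shut.
Start: joints at [-1.27, 0.276, 1.505, -0, 1.361, -0.121], TCP at [0.235, -0.525, 0.242] pointing down, gripper open.
Joint ranges: [-2.89, 2.89], [-0.75, 2.08], [0.22, 2.7], [-1.18, 4.32], [0.11, 2.71], [-2.7, 2.7]. Speed limits (rad/s): [2.57, 2.57, 3.14, 3.14, 3.14, 3.14].

### API

Orientations are given as a unit quaternion [x, y, z, w].
In Python, from bench import r, eyes, order, finder gives the robot as it stands. The module is installed in compiled form; this text tells all that it offers.
- The arm moves only by the shell command python3 -m jog 'ROWS' [OPENING] [FORCE]. ROWS is JSON, a list of rows, each a list of 6 numbers: the shift along the tool's x, y, z normalised to -1 to 1, where 1 is 0.05 m, then the turn, a rotation vector about the tool's x, y, z normalised to -1 to 1, where 1 is pi rad. In form: [[x, y, z, wx, wy, wz], ...]. A call has 1 to 20 rows; each row shifts and turns the commanded pose from where the row before left it, along the tool's axes as they then stand; what a row does not reach is not made up. A row lasts 1/10 s, in which the tool goes at most 50 mm and 8.59 degrees, less where a joint would pass 70% of its speed; a pose out of reach is approached as far as the arm can. A call with a number of a shift or a turn outside -1 to 1 is refused whole. A call with a gripper value outside its range is refused whole. OPENING is the opening, from -1 (shut) to 1 (fully open), set as the call begins (- or left out, the last holds). The fingers move at their own pace and stop on an object; FORCE is the grip in N (left out, the last holds). Time passes only in rows, so rows that do not move let the fingers close. It gives the time, the measured TCP pose, the force, the opening and the grip force at its end, in the units of the state.
- r.get_obs(): the state, without advancing time (a new reading comes with each control period).
- eyes.camera(name): name is "scene" or "side" or "wrist"; returns the picture (480x640x3 uint8, red, green, blue); there is no depth.
- eyes.camera_model(name): a dict with "vfov" (degrees; the focal length in pixels is half the picture's height over the tangent of half this angle, whatever the lens; pixels are square), "cx", "cy" (the principal point, pixels), "k1" (the pictures are not rectified: a ray, as slopes to the right and down, at radius r is drawn at 1 + k1 r^2 times it, then the intrinsics apply), "extrinsics" (4x4, takes a point from world to camera coordinates); the wrist camera has in their place "hand_eye" (4x4, takes a point from camera to tool coordinates, whose origin is the TCP and whose axes are the flange's). Camera axes: x right, y down, z forward; pixel columns grow to the right and rows downward; lengths in m; the calibration is good to about 2 mm. A picture is of the moment at which its call begins: read the wrist's pose just before it. camera_model takes no time and is no camera call.
- order.finish_job(): hands the job in; it is judged then, once.
Trained networks look in the newest picture that a camera, given by its name, has taken for a name from the list of things; names that differ only in an ending like _2 or _b are one class to them, and where a whole thing is asked for, a point or a joint stands for the part that bears it (a point fixed in the world has none). Each returns a list of dicts, best first, with "p" (0 to 1); they miss things now and then, are a little off and sometimes report something else, mostly with a low value. They report only what shows in the picture. A call takes as long as a camera call. They do not tell look-alikes from the thing itself.
- finder.regions_of(target, camera): "region" (480x640 bool, what is visible of it) and "extent" ([left, top, width, height] in pixels, round what is visible of it).
- finder.pinpoint(target, camera): "location" ([column, row] in pixels: a listed point, or the origin of a listed thing).
The state is a dict: "clock": time; "q": joint angles; "joint_vel": joint speeds; "tau": joint torques, N m; "ee_pos": TCP position; "orientation": TCP orientation; "ft_force": force on the tool from outside, world axes, zero at the start; "wrist_torque": the same for the moment, N m; "grip_width": finger opening in m; "gripper_force": force on a finger pad.
Only numpy, scipy, OpenCV 4.12 (cv2) and the standard library are available. Lean on these libraries where they do the work, as an engineer would, in place of code of your own. Each camera call takes 0.05 s, during which the arm holds its last target. There are 200 camera calls.

### The job

Before the baking group starts, check the ingredient jars: lift the pail of cutters off the label reader and stand it squarely on the round cork pad, then stand every jar on a scanning spot of its own, centred on it and with its label straight towards the reader's window. With all of them standing there let go, press the scan button fully and let it come back up; only then move all the jars into the wooden tray, standing upright inside it. The pail stays on its pad.

Things in the scene. Friction and masses are not known exactly. Their poses are not given: they have to be found in the camera images.
- reader: Fixed label reader: grey plastic block 60 (x) x 300 (y) x 66 mm high, origin at the centre of its underside. Its long black window faces the block's own -x. On that side a thin flat black mat (flush with the table, nothing to bump into) carries three printed white rings, the scanning spots. A jar is read when its label points along the reader's +x, straight at the window.
- spot0 (a point): Centre of a printed scanning spot (ring 66 mm across), at table height, 65 mm in front of the window; reader frame (-95, -92, 0) mm. Spots are 92 mm apart in a row parallel to the window. Axes as the reader's.
- spot1 (a point): Centre of a printed scanning spot (ring 66 mm across), at table height, 65 mm in front of the window; reader frame (-95, 0, 0) mm. Spots are 92 mm apart in a row parallel to the window. Axes as the reader's.
- spot2 (a point): Centre of a printed scanning spot (ring 66 mm across), at table height, 65 mm in front of the window; reader frame (-95, 92, 0) mm. Spots are 92 mm apart in a row parallel to the window. Axes as the reader's.
- scan (a joint): White round scan button (28 mm across) in the middle of the reader's top: travel in m, 0 up, 0.006 fully down; sprung, about 5 N to push fully down, comes back up when let go.
- scan_top (a point): Centre of the scan button's top face when up; press straight down here.
- jar_a: Ingredient jar, loose, clear glass with a dark steel lid: plain upright cylinder 58 mm across, 70 mm high, about 0.3 kg, origin at the centre of its underside, z up. The jar's own +x points to the middle of its paper label (label on that side only); a 12 mm paper seal strip runs from the label up over the lid edge to the middle of the lid. May be absent (None).
- jar_b: Ingredient jar, loose, clear glass with a dark steel lid: plain upright cylinder 58 mm across, 76 mm high, about 0.3 kg, origin at the centre of its underside, z up. The jar's own +x points to the middle of its paper label (label on that side only); a 12 mm paper seal strip runs from the label up over the lid edge to the middle of the lid. May be absent (None).
- jar_c: Ingredient jar, loose, clear glass with a dark steel lid: plain upright cylinder 58 mm across, 82 mm high, about 0.3 kg, origin at the centre of its underside, z up. The jar's own +x points to the middle of its paper label (label on that side only); a 12 mm paper seal strip runs from the label up over the lid edge to the middle of the lid. May be absent (None).
- jar_a_label (a point): Middle of the label of jar_a: jar frame (29, 0, 35) mm, on the glass.
- jar_b_label (a point): Middle of the label of jar_b: jar frame (29, 0, 38) mm, on the glass.
- jar_c_label (a point): Middle of the label of jar_c: jar frame (29, 0, 41) mm, on the glass.
- pail: Loose steel pail of biscuit cutters, about 0.3 kg: 84 mm across at the foot, 100 mm at the rim, 70 mm high, with a fixed wooden arch handle over the top in the pail's own y-z plane. Origin at the centre of its underside. It starts standing on the reader's mat, in the way.
- pail_grip (a point): Middle of the level top bar of the pail's arch handle: round bar 10 mm thick, running 30 mm either way along the pail's y, its axis 130 mm above the pail's underside.
- pad: Flat round cork pad, 140 mm across, 1 mm thick and flush with the table (things stand at table height on it), origin at its centre on the table.
- tray: Fixed shallow wooden tray, 300 (x) x 150 (y) mm outside, walls 5 mm thick and 22 mm high, floor 5 mm thick; origin at the centre of its underside. Starts empty.
There are look-alikes about, which are no part of the job. Leave any blue or purple look-alike of the jar_a alone.

How it is judged:
By the outcome, as a careful person would: the job done as asked, in the order asked, and still so for the second after the job is handed in, with the robot touching nothing.
Of jar_a, jar_b, jar_c only 2 to 3 are there at a start; the rules pass over those that are not, and their reading is None.
At some moment in a run one of jar_a, jar_b, jar_c, pail may be knocked a few centimetres aside while the robot is not near it.
It also fails if it takes over 210 s, if anything falls off the work surface, if the arm or the gripper's body presses on something with over 40 N, if the wrist force passes 120 N, or if a joint passes its speed limit or range.

## Working session

There is one attempt and no reset: what is moved stays moved. The work goes in short steps, Python scripts to look and compute and a shell command to move; the robot and the scene stay as the last step left them, time stands still between calls to the robot, and variables do not carry over. Pictures are saved under pics/ and viewed, at most 14 in all, crops included, and the job is handed in when it is done.

```bash
mkdir -p pics; cat > h.py <<'E'
import numpy as np, cv2
from scipy.spatial.transform import Rotation as R
from bench import r, eyes, order, finder
def snap(n,f=None):
    o=r.get_obs(); im=eyes.camera(n)
    if f: cv2.imwrite('pics/'+f,im[:,:,::-1])
    return o,im
def model(n,o=None):
    m=eyes.camera_model(n); f=240/np.tan(np.radians(m['vfov'])/2)
    if n=='wrist':
        T=np.eye(4);T[:3,:3]=R.from_quat(o['orientation']).as_matrix();T[:3,3]=o['ee_pos']
        E=np.linalg.inv(T@np.array(m['hand_eye']))
    else: E=np.array(m['extrinsics'])
    return m,f,E
def p2w(n,uv,z,o=None):
    m,f,E=model(n,o); uv=np.asarray(uv,float).reshape(-1,2)
    d=(uv-[m['cx'],m['cy']])/f; s=d.copy()
    for _ in range(30): s=d/(1+m['k1']*(s**2).sum(1,keepdims=True))
    C=np.linalg.inv(E); v=np.c_[s,np.ones(len(s))]@C[:3,:3].T; c=C[:3,3]
    return c+v*((z-c[2])/v[:,2])[:,None]
def w2p(n,P,o=None):
    m,f,E=model(n,o); P=np.asarray(P,float).reshape(-1,3)@E[:3,:3].T+E[:3,3]
    s=P[:,:2]/P[:,2:]; s=s*(1+m['k1']*(s**2).sum(1,keepdims=True))
    return s*f+[m['cx'],m['cy']]
E
python3 - <<'E'
from h import *
np.set_printoptions(precision=3,suppress=True)
for n in ['scene','side','wrist']: o,im=snap(n,n+'0.png')
print(o['ee_pos'],o['orientation'],o['clock'])
for n in ['scene','side','wrist']:
    m,f,E=model(n,o); print(n,f,m['k1'],np.linalg.inv(E)[:3,3])
    print(m.get('hand_eye'))
E
```

```text
[ 0.235 -0.524  0.242] [ 0.978  0.209 -0.    -0.001] 0.1
scene 532.4092364195418 -0.031109534278896823 [1.323 0.484 1.005]
None
side 557.6362426938372 -0.1048573904873385 [0.336 1.078 0.786]
None
wrist 369.4249201485842 -0.016117253615755424 [ 0.299 -0.496  0.373]
[[-0.    -0.961 -0.276  0.07 ]
 [ 1.    -0.    -0.     0.   ]
 [ 0.    -0.276  0.961 -0.131]
 [ 0.     0.     0.     1.   ]]
```

View pics/scene0.png

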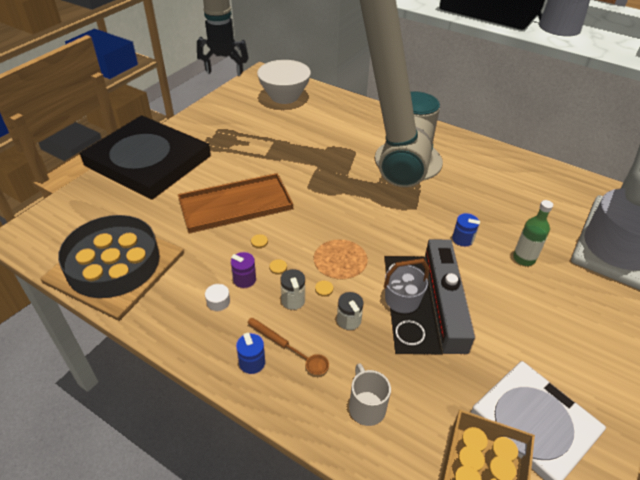

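View pics/side0.png

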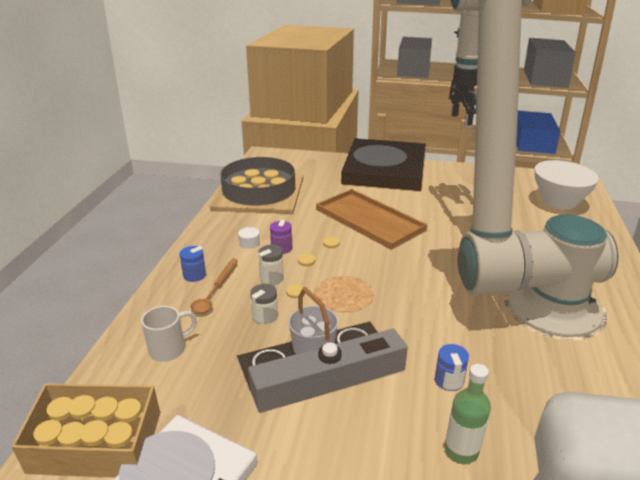

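```bash
python3 - <<'E'
from h import *
np.set_printoptions(precision=3,suppress=True)
hz={'jar_a':0,'jar_b':0,'jar_c':0,'pail':0,'pail_grip':.13,'pad':0,'tray':0,'reader':0,'scan_top':.072,'spot0':0,'jar_a_label':.035}
for n in ['scene','side']:
    snap(n)
    for t,z in hz.items():
        try:
            for d in finder.pinpoint(t,n): print(n,t,round(d['p'],2),np.array(d['location']),p2w(n,d['location'],z)[0])
        except Exception as e: print(t,e)
E
```

```text
scene jar_a 0.97 [464.4 238. ] [0.235 0.283 0.   ]
scene jar_a 0.91 [293.4 302.8] [0.674 0.023 0.   ]
scene jar_a 0.85 [345.8 319.1] [0.646 0.152 0.   ]
scene jar_a 0.76 [242.8 282.3] [ 0.69  -0.118  0.   ]
scene jar_a 0.62 [250.  361.2] [0.858 0.035 0.   ]
scene jar_b 0.97 [464.4 238. ] [0.235 0.283 0.   ]
scene jar_b 0.91 [293.4 302.8] [0.674 0.023 0.   ]
scene jar_b 0.85 [345.8 319.1] [0.646 0.152 0.   ]
scene jar_b 0.76 [242.8 282.3] [ 0.69  -0.118  0.   ]
scene jar_b 0.62 [250.  361.2] [0.858 0.035 0.   ]
scene jar_c 0.97 [464.4 238. ] [0.235 0.283 0.   ]
scene jar_c 0.91 [293.4 302.8] [0.674 0.023 0.   ]
scene jar_c 0.85 [345.8 319.1] [0.646 0.152 0.   ]
scene jar_c 0.76 [242.8 282.3] [ 0.69  -0.118  0.   ]
scene jar_c 0.62 [250.  361.2] [0.858 0.035 0.   ]
scene pail 0.87 [403.5 296.7] [0.511 0.235 0.   ]
scene pail_grip 0.76 [408.9 261.4] [0.517 0.232 0.13 ]
scene pail_grip 0.67 [451.7 277.9] [0.51  0.332 0.13 ]
scene pail_grip 0.26 [402.5 300.3] [0.626 0.269 0.13 ]
scene pad 0.82 [336.4 257.8] [0.49  0.032 0.   ]
scene tray 0.73 [236.  207.6] [ 0.481 -0.307  0.   ]
scene rea
[... 1438 characters left out ...]
28 0.   ]
side pail 0.61 [312.7 346. ] [0.518 0.235 0.   ]
side pail_grip 0.89 [314.9 296.7] [0.512 0.237 0.13 ]
side pail_grip 0.25 [367.  219.3] [ 0.451 -0.085  0.13 ]
side pad 0.75 [344.5 289.2] [0.484 0.028 0.   ]
side tray 0.61 [367.5 224.8] [ 0.468 -0.285  0.   ]
side reader 0.94 [327.  381.3] [0.471 0.327 0.   ]
side scan_top 0.53 [329.8 347.1] [0.469 0.309 0.072]
side spot0 0.85 [267.6 362. ] [0.597 0.298 0.   ]
side spot0 0.83 [354.2 339.1] [0.437 0.197 0.   ]
side jar_a_label 0.97 [256.7 311.8] [0.649 0.191 0.035]
side jar_a_label 0.69 [280.1 229. ] [ 0.688 -0.157  0.035]
side jar_a_label 0.61 [201.  256.8] [0.845 0.012 0.035]
side jar_a_label 0.56 [453.2 376.4] [0.236 0.305 0.035]
```

Two clear jars stand at scene pixels (293,290) and (349,311). The blue and purple ones are decoys, and the pail covers the middle spot. Next I'll look from above with the wrist camera.

```bash
python3 -m jog '[[0.59,-0.475,-0.06,0,0,0],[0.59,-0.475,-0.06,0,0,0],[0.59,-0.475,-0.06,0,0,0],[0.59,-0.475,-0.06,0,0,0],[0.59,-0.475,-0.06,0,0,0],[0.59,-0.475,-0.06,0,0,0],[0.59,-0.475,-0.06,0,0,0],[0.59,-0.475,-0.06,0,0,0],[0.59,-0.475,-0.06,0,0,0],[0.59,-0.475,-0.06,0,0,0],[0.59,-0.475,-0.06,0,0,0],[0.59,-0.475,-0.06,0,0,0],[0.59,-0.475,-0.06,0,0,0],[0.59,-0.475,-0.06,0,0,0],[0.59,-0.475,-0.06,0,0,0],[0.59,-0.475,-0.06,0,0,0],[0.59,-0.475,-0.06,0,0,0],[0.59,-0.475,-0.06,0,0,0],[0.59,-0.475,-0.06,0,0,0],[0.59,-0.475,-0.06,0,0,0]]' 1
python3 -m jog '[[0,0,0,0,0,0],[0,0,0,0,0,0],[0,0,0,0,0,0]]'
python3 - <<'E'
from h import *
np.set_printoptions(precision=3,suppress=True)
o,im=snap('wrist','w1.png'); print(o['ee_pos'],o['orientation'],o['q'],o['clock'])
for t,z in {'jar_a':0,'jar_a_label':.038,'pail':0,'pail_grip':.13,'pad':0,'reader':0,'scan_top':.072,'spot0':0}.items():
    for d in finder.pinpoint(t,'wrist'): print(t,round(d['p'],2),np.array(d['location']),p2w('wrist',d['location'],z,o)[0])
E
```

```text
clock: 3.35
ee_pos: [0.5797, 0.1518, 0.3024]
orientation: [0.978, 0.209, 0.0, 0.0]
ft_force: [-0.2, -0.7, 0.3]
grip_width: 0.0858
gripper_force: 0.0
clock: 3.65
ee_pos: [0.5787, 0.1494, 0.3021]
orientation: [0.978, 0.209, -0.0, 0.0]
ft_force: [0.4, 0.2, 0.1]
grip_width: 0.0854
gripper_force: 0.0
[0.579 0.149 0.302] [ 0.978  0.209 -0.     0.   ] [ 0.137  0.285  1.345 -0.001  1.512  1.286] 3.65
jar_a 0.87 [338.4 150.9] [0.641 0.159 0.   ]
jar_a 0.83 [532.6   5. ] [0.857 0.037 0.   ]
jar_a 0.71 [461.3 179.4] [0.671 0.015 0.   ]
jar_a 0.67 [565.  221.3] [ 0.679 -0.124  0.   ]
jar_a_label 0.8 [326.9 124. ] [0.661 0.182 0.038]
jar_a_label 0.8 [561.6  16.5] [0.842 0.018 0.038]
pail 0.66 [238.9 217.9] [0.522 0.235 0.   ]
pail_grip 0.55 [204.7 253.8] [0.517 0.233 0.13 ]
pad 0.66 [369.9 301. ] [0.49  0.045 0.   ]
reader 0.66 [154.3 229.2] [0.468 0.323 0.   ]
scan_top 0.6 [113.2 247.2] [0.461 0.332 0.072]
spot0 0.91 [216.7 134.5] [0.602 0.291 0.   ]
spot0 0.59 [246.2 288.2] [0.442 0.195 0.   ]
```

View pics/w1.png

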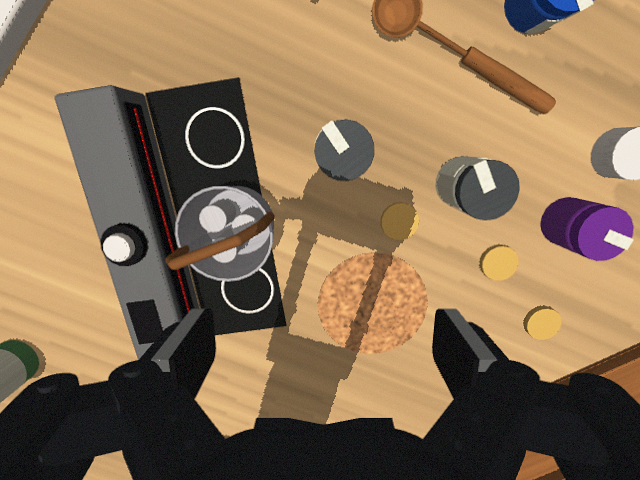

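The wrist view shows the free rings at (214,137) and (247,290), the pail between them with its handle running about (175,262) to (270,215), and the pad at (372,302). The clear jars' lids are at (345,150) and (487,190), each with its seal strip visible. I'll fit these.

```bash
cat >> h.py <<'E'
from scipy.optimize import least_squares
def circ(P,rad=None):
    P=np.asarray(P)[:,:2]; c=P.mean(0)
    for _ in range(3):
        s=least_squares(lambda v:np.hypot(*(P-v[:2]).T)-(rad or v[2]),[*c,rad or .03],loss='soft_l1',f_scale=.001).x
        P=P[abs(np.hypot(*(P-s[:2]).T)-s[2])<.006] if len(P)>10 else P
    return s
def lid(im,o,uv,h,n='wrist'):
    """lid circle near pixel uv on plane z=h; strip yaw"""
    g=im.astype(int); yy,xx=np.mgrid[:480,:640]; near=np.hypot(xx-uv[0],yy-uv[1])<45
    sp=g.max(2)-g.min(2)
    m=((g.max(2)<115)&(g[...,2]>=g[...,0]-2)&near).astype(np.uint8)
    m=cv2.morphologyEx(m,cv2.MORPH_OPEN,np.ones((3,3)))
    k,l,st,_=cv2.connectedComponentsWithStats(m); i=1+st[1:,4].argmax()
    c=max(cv2.findContours((l==i).astype(np.uint8),0,1)[0],key=len)
    c=cv2.convexHull(c)[:,0]
    s=circ(p2w(n,c,h,o))
    ww=(g.min(2)>170)&(sp<60)&near
    pts=p2w(n,np.c_[np.where(ww)[1],np.where(ww)[0]],h,o)[:,:2]-s[:2]
    pts=pts[np.hypot(*pts.T)<.032]
    d=pts.mean(0); return s,np.degrees(np.arctan2(d[1],d[0])),len(pts),np.hypot(*d)
def now(n=None):
    o=r.get_obs(); M=R.from_quat(o['orientation']).as_matrix()
    return o,M,np.degrees(np.arctan2(M[1,0],M[0,0]))
def go(x,y,z,yaw):
    """print total shift in units (tool axes AFTER the turn) and turn in wz units"""
    o,M,y0=now(); d=(yaw-y0+180)%360-180; a=np.radians(yaw); e=np.array([x,y,z])-o['ee_pos']
    t=np.array([e[0]*np.cos(a)+e[1]*np.sin(a), e[0]*np.sin(a)-e[1]*np.cos(a), -e[2]])/.05
    print('at',np.round(o['ee_pos'],4),'yaw %.1f q6 %.2f t %.1f'%(y0,o['q'][5],o['clock']))
    print('turn total %.4f (n>=%d) shift after turn'%(-d/180,np.ceil(abs(d)/8)),np.round(t,3),'n>=%d'%np.ceil(np.linalg.norm(t)))
E
python3 - <<'E'
from h import *
np.set_printoptions(precision=4,suppress=True)
o,im=snap('wrist')
for uv in [(345,150),(487,190)]:
    for h in (.07,.076,.082): print(uv,h,*lid(im,o,uv,h))
# rings
g=im.astype(int)
for uv in [(214,137),(247,290)]:
    yy,xx=np.mgrid[:480,:640]; m=(g.min(2)>150)&(np.hypot(xx-uv[0],yy-uv[1])<36)&(yy>uv[1]-40)
    if uv[1]==290: m&=(yy>283)
    P=p2w('wrist',np.c_[xx[m],yy[m]],0,o); print('ring',m.sum(),circ(P,.032))
for t in ['pad']:
    d=finder.regions_of(t,'wrist')[0]; c=max(cv2.findContours(d['region'].astype(np.uint8),0,1)[0],key=len)[:,0]
    print(t,d['p'],circ(p2w('wrist',c,0,o)))
# handle
hsv=cv2.cvtColor(im,cv2.COLOR_RGB2HSV); b=np.zeros((480,640),bool); b[200:275,162:280]=1
m=(hsv[...,0]<16)&(hsv[...,1]>100)&(hsv[...,2]<200)&b
m=cv2.morphologyEx(m.astype(np.uint8),cv2.MORPH_OPEN,np.ones((3,3)))>0
print('handle px',m.sum())
dt=cv2.distanceTransform((~m).astype(np.uint8),cv2.DIST_L2,3)
pts=np.r_[[[0,y,.13] for y in np.linspace(-.03,.03,15)],[[0,s*y,z] for s in(1,-1) for y,z in zip(np.linspace(.03,.046,8),np.linspace(.13,.08,8))]]
best=[]
for th in range(0,180,3):
  for dx in np.arange(.50,.535,.004):
    for dy in np.arange(.22,.25,.004):
      a=np.radians(th); W=pts.copy(); W[:,0]=dx-np.sin(a)*pts[:,1]; W[:,1]=dy+np.cos(a)*pts[:,1]
      u=np.round(w2p('wrist',W,o)).astype(int); best.append((dt[u[:,1].clip(0,479),u[:,0].clip(0,639)].mean(),th,dx,dy))
print(sorted(best)[:6])
E
```

```text
(345, 150) 0.07 [0.644  0.157  0.0278] 60.32437233617739 414 0.015203389526718321
(345, 150) 0.076 [0.644  0.1574 0.0273] 60.324356085640986 414 0.014952454956847843
(345, 150) 0.082 [0.644  0.1577 0.0269] 60.32434090729056 414 0.014701520181467174
(487, 190) 0.07 [0.668  0.0134 0.0302] 41.77737432883129 398 0.013814313800651882
(487, 190) 0.076 [0.6676 0.0161 0.0297] 41.77268271056446 398 0.013587251905701325
(487, 190) 0.082 [0.6672 0.0189 0.0292] 41.7679386231209 398 0.013360197870234587
ring 527 [0.5971 0.2922 0.032 ]
ring 209 [0.442  0.1938 0.032 ]
pad 0.75 [0.4865 0.0399 0.0691]
handle px 1419Traceback (most recent call last):
  File "<stdin>", line 27, in <module>
  File "h.py", line 22, in w2p
    m,f,E=model(n,o); P=np.asarray(P,float).reshape(-1,3)@E[:3,:3].T+E[:3,3]
          ~~~~~^^^^^
  File "h.py", line 9, in model
    m=eyes.camera_model(n); f=240/np.tan(np.radians(m['vfov'])/2)
ValueError: time passes only in moves, steps and waits
```

```bash
sed -i "s/m=eyes.camera_model(n); f=/m=_cm(n); f=/; s/^def snap/import functools\n_cm=functools.lru_cache(None)(lambda n: eyes.camera_model(n))\ndef snap/" h.py
python3 - <<'E'
from h import *
o=r.get_obs(); im=cv2.imread('pics/w1.png')[:,:,::-1].copy()
hsv=cv2.cvtColor(im,cv2.COLOR_RGB2HSV); b=np.zeros((480,640),bool); b[200:275,162:280]=1
m=(hsv[...,0]<16)&(hsv[...,1]>100)&(hsv[...,2]<200)&b
m=cv2.morphologyEx(m.astype(np.uint8),cv2.MORPH_OPEN,np.ones((3,3)))>0
x=np.where(m); print(x[1].min(),x[1].max(),x[0].min(),x[0].max())
dt=cv2.distanceTransform((~m).astype(np.uint8),cv2.DIST_L2,3)
inn=np.c_[x[1],x[0]][::6]
pts=np.r_[[[0,y,.13] for y in np.linspace(-.03,.03,15)],[[0,s*y,z] for s in(1,-1) for y,z in zip(np.linspace(.03,.046,8),np.linspace(.13,.08,8))]]
def res(v):
  th,dx,dy=v; a=np.radians(th); W=pts.copy(); W[:,0]=dx-np.sin(a)*pts[:,1]; W[:,1]=dy+np.cos(a)*pts[:,1]
  u=w2p('wrist',W,o); ui=np.round(u).astype(int)
  return dt[ui[:,1].clip(0,479),ui[:,0].clip(0,639)].mean()+np.linalg.norm(inn[:,None]-u[None],axis=2).min(1).mean()
best=sorted((res((th,dx,dy)),th,round(dx,3),round(dy,3)) for th in range(0,180,5) for dx in np.arange(.50,.535,.005) for dy in np.arange(.22,.25,.005))
print(best[:5])
E
```

```text
162 273 212 270
[(np.float64(3.988179933698458), 45, np.float64(0.52), np.float64(0.235)), (np.float64(4.167456196862789), 40, np.float64(0.52), np.float64(0.235)), (np.float64(4.37153721396655), 45, np.float64(0.525), np.float64(0.23)), (np.float64(4.715847192938136), 45, np.float64(0.515), np.float64(0.235)), (np.float64(4.734437003720175), 40, np.float64(0.515), np.float64(0.24))]
```

```bash
python3 -m jog '[[0,0,0,0,0,-0.0433],[0,0,0,0,0,-0.0433],[0,0,0,0,0,-0.0433],[0,0,0,0,0,-0.0433],[0,0,0,0,0,-0.0433],[0,0,0,0,0,-0.0433],[0,0,0,0,0,-0.0433],[0,0,0,0,0,-0.0433],[0,0,0,0,0,-0.0433],[0,0,0,0,0,-0.0433],[0,0,0,0,0,-0.0433],[0,0,0,0,0,-0.0433],[0,0,0,0,0,-0.0433],[0,0,0,0,0,-0.0433],[0,0,0,0,0,0],[0,0,0,0,0,0]]'
python3 - <<'E'
from h import *
go(.519,.235,.20,133); go(.519,.235,.122,133)
E
```

```text
clock: 5.8
ee_pos: [0.5792, 0.1503, 0.3023]
orientation: [0.398, 0.917, -0.0, 0.0]
ft_force: [-0.3, 0.1, -0.2]
grip_width: 0.0854
gripper_force: 0.0
at [0.5792 0.1503 0.3023] yaw 133.1 q6 -0.61 t 5.8
turn total 0.0007 (n>=1) shift after turn [2.061 0.274 2.045] n>=3
at [0.5792 0.1503 0.3023] yaw 133.1 q6 -0.61 t 5.8
turn total 0.0007 (n>=1) shift after turn [2.061 0.274 3.605] n>=5
```

```bash
python3 -m jog '[[0.515,0.07,0.4,0,0,0],[0.515,0.07,0.4,0,0,0],[0.515,0.07,0.4,0,0,0],[0.515,0.064,0.4,0,0,0],[0,0,0.4,0,0,0],[0,0,0,0,0,0],[0,0,0,0,0,0]]'
python3 - <<'E'
from h import *
o,im=snap('wrist','w2.png'); print(o['ee_pos'])
for d in finder.pinpoint('pail_grip','wrist'): print(d['p'],d['location'],p2w('wrist',d['location'],.13,o))
E
```

```text
clock: 6.5
ee_pos: [0.5189, 0.2346, 0.2025]
orientation: [0.397, 0.918, -0.0, 0.0]
ft_force: [-0.2, 0.5, 0.1]
grip_width: 0.0852
gripper_force: 0.0
[0.51890784 0.23462857 0.20253544]
0.97 [323.4, 269.5] [[0.51934724 0.23358222 0.13      ]]
```

View pics/w2.png

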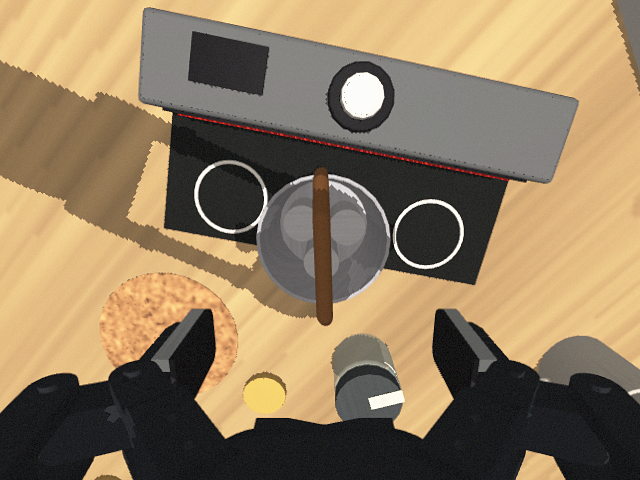

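The bar is centred between the open fingers at (323,270), and both rings are fully visible at (231,197) and (428,233). I'll measure the rings and grip.

```bash
python3 - <<'E'
from h import *
o=r.get_obs(); g=cv2.imread('pics/w2.png').astype(int); yy,xx=np.mgrid[:480,:640]
for uv in [(231,197),(428,233)]:
    m=(g.min(2)>150)&(np.hypot(xx-uv[0],yy-uv[1])<42)&(xx<258 if uv[0]==231 else xx>392)
    print('ring',circ(p2w('wrist',np.c_[xx[m],yy[m]],0,o)))
d=p2w('wrist',[[169,111],[525,181]],0,o);print(d,np.degrees(np.arctan2(*(d[0]-d[1])[1::-1])))
E
python3 -m jog '[[0,0,0.4,0,0,0],[0,0,0.4,0,0,0],[0,0,0.4,0,0,0],[0,0,0.41,0,0,0],[0,0,0,0,0,0],[0,0,0,0,0,0]]'
python3 -m jog '[[0,0,0,0,0,0],[0,0,0,0,0,0],[0,0,0,0,0,0],[0,0,0,0,0,0],[0,0,0,0,0,0],[0,0,0,0,0,0],[0,0,0,0,0,0],[0,0,0,0,0,0],[0,0,0,0,0,0],[0,0,0,0,0,0]]' -1 50
python3 -m jog '[[0,0,-0.2,0,0,0],[0,0,-0.4,0,0,0],[0,0,-0.4,0,0,0],[0,0,-0.4,0,0,0],[0,0,-0.4,0,0,0],[0,0,-0.2,0,0,0],[0,0,0,0,0,0]]'
python3 -c "
from h import *
go(.488,.040,.222,133)"
```

```text
ring [0.4429261  0.19313763 0.03148422]
ring [0.59929473 0.2921288  0.0316203 ]
[[0.3577192  0.21440666 0.        ]
 [0.62667067 0.38586814 0.        ]] -147.48174423476252
clock: 7.2
ee_pos: [0.5196, 0.2345, 0.1227]
orientation: [0.397, 0.918, 0.0, 0.001]
ft_force: [1.5, 0.1, 0.4]
grip_width: 0.0853
gripper_force: 0.0
clock: 8.2
ee_pos: [0.5186, 0.2347, 0.122]
orientation: [0.396, 0.918, 0.0, 0.0]
ft_force: [-2.0, 0.9, 3.3]
grip_width: 0.0082
gripper_force: 48.7
clock: 8.9
ee_pos: [0.5192, 0.2349, 0.2229]
orientation: [0.396, 0.918, 0.001, 0.001]
ft_force: [0.0, 0.7, -4.3]
grip_width: 0.0082
gripper_force: 48.9
at [0.5192 0.2349 0.2229] yaw 133.3 q6 -0.45 t 8.9
turn total 0.0016 (n>=1) shift after turn [-2.425 -3.114  0.018] n>=4
```

```bash
python3 - <<'E'
from h import *
for n in ['scene','side']:
    snap(n)
    for d in finder.regions_of('pad',n)[:1]:
        c=cv2.convexHull(max(cv2.findContours(d['region'].astype(np.uint8),0,1)[0],key=len))[:,0]; P=p2w(n,c,0)
        print(n,d['p'],circ(P,.07),circ(P),P.min(0),P.max(0))
E
```

```text
scene 0.83 [0.48726416 0.0427193  0.07      ] [0.48721897 0.04171817 0.06822936] [ 0.41929114 -0.02679445  0.        ] [0.5555851  0.11062198 0.        ]
side 0.84 [0.48312325 0.04289292 0.07      ] [0.48110533 0.04245643 0.06822905] [ 0.41306863 -0.02576461  0.        ] [5.05414036e-01 1.11177791e-01 1.11022302e-16]
```

```bash
python3 -m jog '[[-0.49,-0.62,0,0,0,0],[-0.49,-0.62,0,0,0,0],[-0.49,-0.62,0,0,0,0],[-0.485,-0.62,0,0,0,0],[-0.485,-0.634,0,0,0,0],[0,0,0,0,0,0],[0,0,0,0,0,0],[0,0,0,0,0,0]]'
```

```text
clock: 9.9
ee_pos: [0.4889, 0.0396, 0.2213]
orientation: [0.396, 0.918, 0.0, -0.0]
ft_force: [-0.4, -1.5, -3.6]
grip_width: 0.008
gripper_force: 49.0
```

```bash
python3 -m jog '[[0.06,0,0.3,0,0,0],[0,0,0.4,0,0,0],[0,0,0.4,0,0,0],[0,0,0.4,0,0,0],[0,0,0.3,0,0,0],[0,0,0.12,0,0,0],[0,0,0.05,0,0,0],[0,0,0,0,0,0],[0,0,0,0,0,0]]'
python3 -m jog '[[0,0,0,0,0,0],[0,0,0,0,0,0],[0,0,0,0,0,0],[0,0,0,0,0,0],[0,0,0,0,0,0]]' 0.5
python3 -m jog '[[0,0,-0.4,0,0,0],[0,0,-0.4,0,0,0],[0,0,-0.4,0,0,0],[0,0,-0.4,0,0,0],[0,0,-0.4,0,0,0],[0,0,-0.4,0,0,0],[0,0,0,0,0,0],[0,0,0,0,0,0]]' 1
python3 - <<'E'
from h import *
o,im=snap('wrist','w3.png'); print(o['ee_pos'])
for d in finder.pinpoint('pail_grip','wrist')[:1]: print(d['p'],d['location'],p2w('wrist',d['location'],.13,o))
snap('scene','s3.png')
for d in finder.pinpoint('pail','scene')[:1]: print(d['p'],d['location'],p2w('scene',d['location'],0))
go(.644,.157,.15,60)
E
```

```text
clock: 10.8
ee_pos: [0.4876, 0.0414, 0.124]
orientation: [0.396, 0.918, 0.0, 0.001]
ft_force: [-0.4, 0.5, -3.1]
grip_width: 0.0083
gripper_force: 49.0
clock: 11.3
ee_pos: [0.487, 0.0412, 0.1235]
orientation: [0.397, 0.918, 0.0, 0.0]
ft_force: [0.2, -0.2, -0.9]
grip_width: 0.064
gripper_force: 0.0
clock: 12.1
ee_pos: [0.4867, 0.0413, 0.2431]
orientation: [0.397, 0.918, 0.0, 0.0]
ft_force: [0.5, 0.1, 0.4]
grip_width: 0.0853
gripper_force: 0.0
[0.48671764 0.04127184 0.24309378]
0.76 [324.3, 249.2] [[0.48716458 0.04110556 0.13      ]]
0.8 [339.2, 256.2] [[0.48147884 0.03506205 0.        ]]
at [0.4861 0.0413 0.242 ] yaw 133.3 q6 -0.81 t 12.3
turn total 0.4071 (n>=10) shift after turn [3.583 1.578 1.841] n>=5
```

View pics/s3.png

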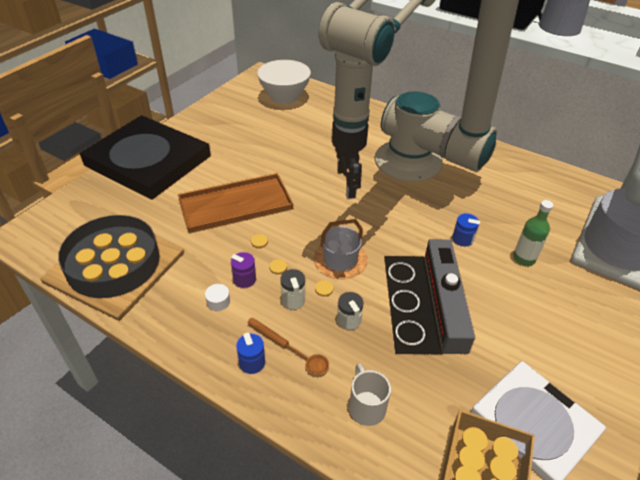

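The pail stands on the pad at (340,245), all three rings are free, and there are only two clear jars, at (293,290) and (349,311). Next is the nearer jar.

```bash
python3 -m jog '[[0,0,0,0,0,0.0407],[0,0,0,0,0,0.0407],[0,0,0,0,0,0.0407],[0,0,0,0,0,0.0407],[0,0,0,0,0,0.0407],[0,0,0,0,0,0.0407],[0,0,0,0,0,0.0407],[0,0,0,0,0,0.0407],[0,0,0,0,0,0.0407],[0,0,0,0,0,0.0407],[0.6,0.263,0.13,0,0,0],[0.6,0.263,0.13,0,0,0],[0.6,0.263,0.13,0,0,0],[0.6,0.263,0.13,0,0,0],[0.59,0.263,0.13,0,0,0],[0.59,0.263,0.13,0,0,0],[0,0,0,0,0,0],[0,0,0,0,0,0],[0,0,0,0,0,0]]'
python3 - <<'E'
from h import *
o,im=snap('wrist','w4.png')
uv=w2p('wrist',[.644,.157,.076],o)[0]; print(uv)
for h in (.07,.076,.082): print(h,*lid(im,o,uv,h))
for d in finder.pinpoint('jar_a','wrist')[:3]: print(d['p'],d['location'],p2w('wrist',d['location'],0,o))
go(.644,.157,.12,60.3)
E
```

```text
clock: 14.2
ee_pos: [0.6437, 0.1564, 0.2038]
orientation: [0.866, 0.5, -0.001, -0.0]
ft_force: [-0.4, 0.2, 0.5]
grip_width: 0.0853
gripper_force: 0.0
[323.69100596 241.68601433]
0.07 [0.64457508 0.15793363 0.02832501] nan 0 nan
0.076 [0.64535291 0.15926948 0.02768274] nan 0 nan
0.082 [0.64613073 0.16060533 0.0270405 ] nan 0 nan
0.9 [587.3, 217.6] [[0.85713648 0.03734486 0.        ]]
0.8 [414.1, 326.5] [[0.66839126 0.01753723 0.        ]]
0.61 [324.9, 219.0] [[0.64553556 0.15760315 0.        ]]
at [0.6439 0.1563 0.2046] yaw 60.0 q6 0.66 t 14.3
turn total -0.0017 (n>=1) shift after turn [ 0.014 -0.005  1.693] n>=2h.py:47: RuntimeWarning: Mean of empty slice.
  d=pts.mean(0); return s,np.degrees(np.arctan2(d[1],d[0])),len(pts),np.hypot(*d)
  ret = um.true_divide(
```

View pics/w4.png

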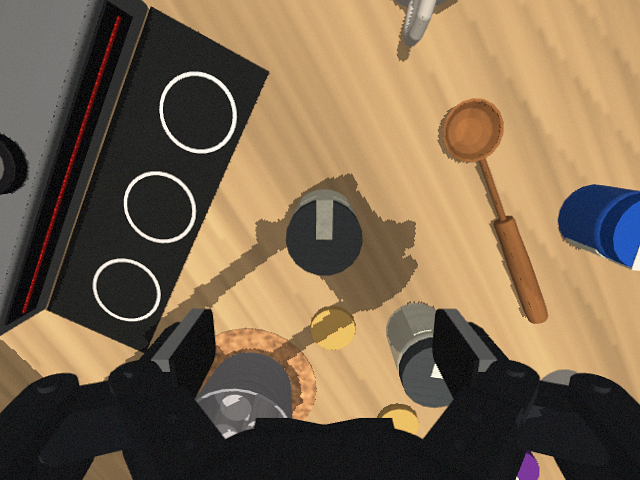

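The jar's strip points straight up in the picture, from (324,238) to (324,200), so the label lies along tool x (60°). I'll fit all three rings and grasp.

```bash
python3 - <<'E'
from h import *
o=r.get_obs(); g=cv2.imread('pics/w4.png').astype(int); yy,xx=np.mgrid[:480,:640]
C=[]
for uv in [(198,112),(160,207),(127,290)]:
    m=(g.min(2)>150)&(np.hypot(xx-uv[0],yy-uv[1])<46)
    P=p2w('wrist',np.c_[xx[m],yy[m]],0,o); s=circ(P); C.append(s[:2]); print('ring',s)
d=C[0]-C[2]; print(np.degrees(np.arctan2(d[1],d[0])),np.hypot(*d))
E
python3 -m jog '[[0.03,0,0.3,0,0,0],[0,0,0.4,0,0,0],[0,0,0.4,0,0,0],[0,0,0.4,0,0,0],[0,0,0.4,0,0,0],[0,0,0.4,0,0,0],[0,0,0.4,0,0,0],[0,0,0.3,0,0,0],[0,0,0.15,0,0,0],[0,0,0,0,0,0],[0,0,0,0,0,0]]'
python3 -m jog '[[0,0,0,0,0,0],[0,0,0,0,0,0],[0,0,0,0,0,0],[0,0,0,0,0,0],[0,0,0,0,0,0],[0,0,0,0,0,0],[0,0,0,0,0,0]]' -1 40
python3 -m jog '[[0,0,-0.2,0,0,0],[0,0,-0.4,0,0,0],[0,0,-0.4,0,0,0],[0,0,-0.4,0,0,0],[0,0,-0.4,0,0,0],[0,0,-0.2,0,0,0],[0,0,0,0,0,0]]'
```

```text
ring [0.59742573 0.29224549 0.03160163]
ring [0.51945045 0.24278553 0.03154409]
ring [0.44147519 0.19337104 0.03154772]
32.37516935964217 0.18465299055016446
clock: 15.4
ee_pos: [0.6458, 0.158, 0.0477]
orientation: [0.866, 0.5, 0.001, 0.0]
ft_force: [0.5, -0.8, 0.1]
grip_width: 0.0856
gripper_force: 0.0
clock: 16.1
ee_pos: [0.6461, 0.1583, 0.0481]
orientation: [0.866, 0.5, 0.001, 0.0]
ft_force: [-1.5, 0.6, 4.8]
grip_width: 0.0571
gripper_force: 43.5
clock: 16.8
ee_pos: [0.6461, 0.1583, 0.1483]
orientation: [0.866, 0.5, 0.001, 0.001]
ft_force: [0.3, 0.1, -2.7]
grip_width: 0.0571
gripper_force: 43.3
```

```bash
python3 -m jog '[[0,0,0,0,0,-0.0385],[0,0,0,0,0,-0.0385],[0,0,0,0,0,-0.0385],[0,0,0,0,0,-0.0385],[0,0,0,0,0,-0.0385],[0,0,0,0,0,-0.0385],[0,0,0,0,0,-0.0385],[0,0,0,0,0,-0.0385],[0,0,0,0,0,-0.0385],[0,0,0,0,0,0],[0,0,0,0,0,0]]'
python3 -c "
from h import *
go(.598,.2922,.048,122.4)"
```

```text
clock: 17.9
ee_pos: [0.6447, 0.1581, 0.1456]
orientation: [0.483, 0.876, -0.001, -0.001]
ft_force: [0.1, -0.7, -2.0]
grip_width: 0.0569
gripper_force: 43.2
at [0.6447 0.1581 0.1456] yaw 122.3 q6 -0.43 t 17.9
turn total -0.0008 (n>=1) shift after turn [2.765 0.648 1.952] n>=4
```

```bash
python3 -m jog '[[0.5,0.12,0,0,0,0],[0.5,0.12,0,0,0,0],[0.5,0.12,0,0,0,0],[0.5,0.12,0,0,0,0],[0.5,0.12,0,0,0,0],[0.265,0.048,0,0,0,0],[0,0,0,0,0,0],[0,0,0,0,0,0],[0,0,0,0,0,0]]'
python3 -c "
from h import *
go(.598,.2922,.048,122.4)"
```

```text
clock: 18.8
ee_pos: [0.5992, 0.291, 0.1467]
orientation: [0.482, 0.876, -0.0, 0.0]
ft_force: [1.2, 0.0, -2.7]
grip_width: 0.057
gripper_force: 43.2
at [0.5992 0.291  0.1467] yaw 122.3 q6 -0.22 t 18.8
turn total -0.0004 (n>=1) shift after turn [ 0.032 -0.007  1.973] n>=2
```

```bash
python3 -m jog '[[0.032,-0.007,0.3,0,0,0],[0,0,0.4,0,0,0],[0,0,0.4,0,0,0],[0,0,0.4,0,0,0],[0,0,0.3,0,0,0],[0,0,0.12,0,0,0],[0,0,0.04,0,0,0],[0,0,0,0,0,0],[0,0,0,0,0,0]]'
python3 -m jog '[[0,0,0,0,0,0],[0,0,0,0,0,0],[0,0,0,0,0,0],[0,0,0,0,0,0],[0,0,0,0,0,0]]' 1
python3 -m jog '[[0,0,-0.3,0,0,0],[0,0,-0.4,0,0,0],[0,0,-0.4,0,0,0],[0,0,-0.4,0,0,0],[0,0,-0.4,0,0,0],[0,0,-0.4,0,0,0],[0,0,-0.4,0,0,0],[0,0,-0.4,0,0,0],[0,0,0,0,0,0],[0,0,0,0,0,0]]'
python3 - <<'E'
from h import *
o,im=snap('wrist','w5.png'); g=im
uv=w2p('wrist',[.598,.292,.076],o)[0]; print(uv)
for h in (.07,.076,.082): print(h,*lid(im,o,uv,h))
for d in finder.pinpoint('jar_a','wrist')[:3]: print(d['p'],d['location'],p2w('wrist',d['location'],0,o))
go(.6675,.016,.20,41.8)
E
```

```text
clock: 19.7
ee_pos: [0.5984, 0.2935, 0.0498]
orientation: [0.482, 0.876, 0.001, 0.001]
ft_force: [0.6, 0.6, -2.3]
grip_width: 0.0571
gripper_force: 43.4
clock: 20.2
ee_pos: [0.5976, 0.2936, 0.049]
orientation: [0.482, 0.876, 0.0, 0.0]
ft_force: [0.1, 0.8, -0.3]
grip_width: 0.085
gripper_force: 0.0
clock: 21.2
ee_pos: [0.5974, 0.2934, 0.2036]
orientation: [0.482, 0.876, 0.0, 0.0]
ft_force: [0.0, 0.3, -0.3]
grip_width: 0.0854
gripper_force: 0.0
[323.58815958 245.09754016]
0.07 [0.59780507 0.29382173 0.02983607] nan 0 nan
0.076 [0.59694394 0.29514792 0.02916039] nan 0 nan
0.082 [0.59608277 0.29647412 0.0284847 ] nan 0 nan
0.66 [325.3, 224.0] [[0.59972247 0.2922153  0.        ]]
at [0.5967 0.2931 0.2022] yaw 122.4 q6 -0.21 t 21.3
turn total 0.4477 (n>=11) shift after turn [-2.639  5.075  0.045] n>=6h.py:47: RuntimeWarning: Mean of empty slice.
  d=pts.mean(0); return s,np.degrees(np.arctan2(d[1],d[0])),len(pts),np.hypot(*d)
  ret = um.true_divide(
```

View pics/w5.png

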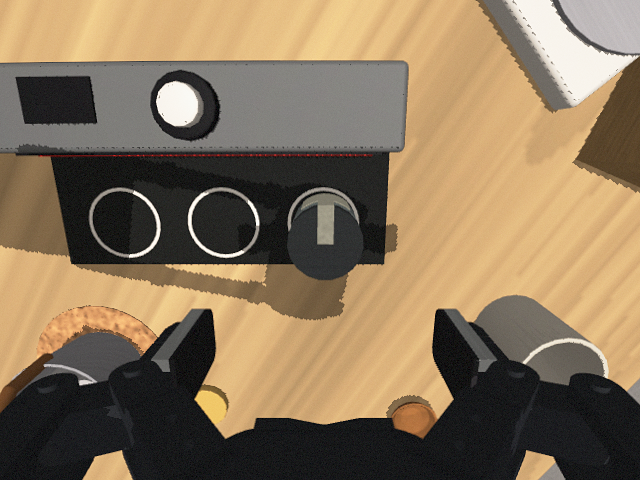

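The first jar stands in its ring at (323,222), strip straight towards the window and the reader level in the picture. On to the second jar.

```bash
python3 -m jog '[[0,0,0,0,0,0.0407],[0,0,0,0,0,0.0407],[0,0,0,0,0,0.0407],[0,0,0,0,0,0.0407],[0,0,0,0,0,0.0407],[0,0,0,0,0,0.0407],[0,0,0,0,0,0.0407],[0,0,0,0,0,0.0407],[0,0,0,0,0,0.0407],[0,0,0,0,0,0.0407],[0,0,0,0,0,0.0407],[0,0,0,0,0,0]]'
python3 -m jog '[[-0.33,0.634,0,0,0,0],[-0.33,0.634,0,0,0,0],[-0.33,0.634,0,0,0,0],[-0.33,0.634,0,0,0,0],[-0.33,0.634,0,0,0,0],[-0.33,0.634,0,0,0,0],[-0.33,0.634,0,0,0,0],[-0.33,0.634,0,0,0,0],[0,0,0,0,0,0],[0,0,0,0,0,0],[0,0,0,0,0,0]]'
sed -i 's/min(2)>170/min(2)>125/; s/sp<60/sp<70/' h.py
python3 - <<'E'
from h import *
o,im=snap('wrist','w6.png'); print(o['ee_pos'])
uv=w2p('wrist',[.6675,.016,.076],o)[0]; print(uv)
for h in (.07,.076,.082): print(h,*lid(im,o,uv,h))
for d in finder.pinpoint('jar_a','wrist')[:3]: print(d['p'],d['location'],p2w('wrist',d['location'],0,o))
go(.6675,.016,.047,41.8)
E
```

```text
clock: 22.5
ee_pos: [0.5968, 0.2932, 0.2021]
orientation: [0.934, 0.357, -0.001, 0.0]
ft_force: [-0.1, 0.0, 0.9]
grip_width: 0.0855
gripper_force: 0.0
clock: 23.6
ee_pos: [0.6677, 0.0173, 0.2032]
orientation: [0.934, 0.358, -0.001, -0.001]
ft_force: [-0.4, 0.1, 0.5]
grip_width: 0.0858
gripper_force: 0.0
[0.66765878 0.01727684 0.20316322]
[324.85095288 244.27341837]
0.07 [0.66583393 0.01455606 0.02961622] nan 0 nan
0.076 [0.66706246 0.01567249 0.02894376] nan 0 nan
0.082 [0.66829098 0.0167889  0.02827129] nan 0 nan
0.84 [22.4, 69.7] [[0.595609   0.29197335 0.        ]]
0.81 [435.6, 305.8] [[ 0.67826686 -0.12141463  0.        ]]
0.75 [323.6, 219.4] [[0.6689558  0.01868355 0.        ]]
at [0.6677 0.0177 0.2036] yaw 41.9 q6 0.76 t 23.7
turn total 0.0007 (n>=1) shift after turn [-0.027  0.023  3.131] n>=4h.py:47: RuntimeWarning: Mean of empty slice.
  d=pts.mean(0); return s,np.degrees(np.arctan2(d[1],d[0])),len(pts),np.hypot(*d)
  ret = um.true_divide(
```

View pics/w6.png

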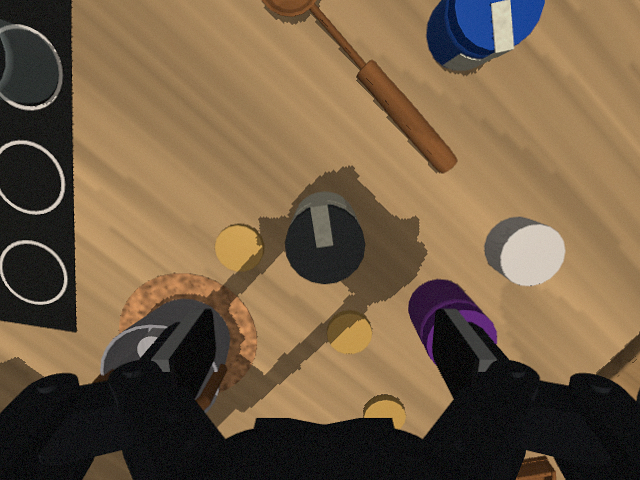

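```bash
python3 - <<'E'
from h import *
o=r.get_obs()
for f in ['w6.png','w4.png','w5.png']:
    g=cv2.imread('pics/'+f)[:,:,::-1].astype(int); 
    m=np.zeros((480,640),bool); m[200:255,295:352]=1
    m&=(g.min(2)>105)&(np.hypot(*(np.mgrid[:480,:640]-np.array([243,324])[:,None,None]))<36)
    k,l,st,ce=cv2.connectedComponentsWithStats(m.astype(np.uint8)); i=1+st[1:,4].argmax()
    y,x=np.where(l==i)
    P=p2w('wrist',np.c_[x,y],.076,o)[:,:2]; e=np.linalg.svd(P-P.mean(0),full_matrices=False)[2][0]
    rect=cv2.minAreaRect(np.c_[x,y].astype(np.float32))
    u,_,_=0,0,0; ex=np.linalg.svd(np.c_[x,y]-[x.mean(),y.mean()],full_matrices=False)[2][0]
    a=np.degrees(np.arctan2(-ex[0],-ex[1]))
    print(f,len(x),ce[i],rect,'tilt left of tool x',(np.degrees(np.arctan2(e[1],e[0]))-now()[2]+90)%180-90)
E
```

```text
w6.png 15 [328.  239.4] ((328.0000305175781, 239.50003051757812), (7.602630138397217, 1.7888542413711548), 26.56505012512207) tilt left of tool x 61.55470462266206
w4.png 506 [323.78063241 222.89920949] ((324.0, 223.5), (31.0, 16.0), 90.0) tilt left of tool x -1.8852072315068824
w5.png 581 [325.12392427 225.58175559] ((325.0, 225.5), (35.0, 16.0), 90.0) tilt left of tool x -2.39444761380463
```

```bash
python3 - <<'E'
from h import *
o=r.get_obs()
for f in ['w6.png','w5.png','w4.png']:
    g=cv2.imread('pics/'+f)[:,:,::-1].astype(int); 
    print(g[230,322],g[260,324]) 
    m=(g.min(2)>75)&(np.hypot(*(np.mgrid[:480,:640]-np.array([244 if f!='w4.png' else 238,325])[:,None,None]))<33)
    m=cv2.morphologyEx(m.astype(np.uint8),cv2.MORPH_OPEN,np.ones((5,5)))
    y,x=np.where(m)
    mid=[(v,x[y==v].mean()) for v in np.unique(y) if (y==v).sum()>10][2:-3]
    a=np.polyfit(*np.array(mid).T,1); p=np.array([[np.polyval(a,v),v] for v in (mid[0][0],mid[-1][0])])
    P=p2w('wrist',p,.076,o); d=(P[0]-P[1]); print(f,len(x),p.round(1),cv2.minAreaRect(np.c_[x,y].astype(np.float32))[2],'rel',np.degrees(np.arctan2(d[1],d[0]))-now()[2])
E
```

```text
[113 109  95] [35 35 34]
w6.png 573 [[319.7 214. ]
 [323.7 242. ]] 81.46923065185547 rel 7.898539610705896
[155 153 135] [46 47 48]
w5.png 559 [[325. 214.]
 [325. 241.]] 90.0 rel 0.05371054767725525
[150 146 124] [45 43 48]
w4.png 574 [[324. 208.]
 [324. 236.]] 90.0 rel 0.011077401850897672
```

```bash
python3 -m jog '[[0,0,0,0,0,-0.044],[0,0,0,0,0,0],[-0.03,0.01,0.3,0,0,0],[0,0,0.4,0,0,0],[0,0,0.4,0,0,0],[0,0,0.4,0,0,0],[0,0,0.4,0,0,0],[0,0,0.4,0,0,0],[0,0,0.4,0,0,0],[0,0,0.3,0,0,0],[0,0,0.13,0,0,0],[0,0,0,0,0,0],[0,0,0,0,0,0]]'
python3 -m jog '[[0,0,0,0,0,0],[0,0,0,0,0,0],[0,0,0,0,0,0],[0,0,0,0,0,0],[0,0,0,0,0,0],[0,0,0,0,0,0],[0,0,0,0,0,0]]' -1 40
python3 -m jog '[[0,0,-0.2,0,0,0],[0,0,-0.4,0,0,0],[0,0,-0.4,0,0,0],[0,0,-0.4,0,0,0],[0,0,-0.4,0,0,0],[0,0,-0.2,0,0,0],[0,0,-0.4,0,0,0],[0,0,0,0,0,0],[0,0,0,0,0,0]]'
python3 -c "
from h import *
go(.4422,.1935,.168,122.4)"
```

```text
clock: 25.0
ee_pos: [0.6682, 0.0153, 0.048]
orientation: [0.907, 0.42, 0.001, 0.0]
ft_force: [0.2, -0.4, 0.4]
grip_width: 0.0854
gripper_force: 0.0
clock: 25.7
ee_pos: [0.6681, 0.0151, 0.0485]
orientation: [0.907, 0.42, 0.001, 0.0]
ft_force: [-0.9, 1.4, 5.4]
grip_width: 0.0574
gripper_force: 43.8
clock: 26.6
ee_pos: [0.6673, 0.0149, 0.1666]
orientation: [0.907, 0.42, -0.0, -0.0]
ft_force: [-0.6, 0.8, -4.6]
grip_width: 0.057
gripper_force: 43.9
at [0.6673 0.0149 0.1666] yaw 49.7 q6 0.62 t 26.6
turn total -0.4038 (n>=10) shift after turn [ 5.428 -1.887 -0.027] n>=6
```

```bash
python3 -m jog '[[0,0,0,0,0,-0.0404],[0,0,0,0,0,-0.0404],[0,0,0,0,0,-0.0404],[0,0,0,0,0,-0.0404],[0,0,0,0,0,-0.0404],[0,0,0,0,0,-0.0404],[0,0,0,0,0,-0.0404],[0,0,0,0,0,-0.0404],[0,0,0,0,0,-0.0404],[0,0,0,0,0,-0.0404],[0.54,-0.19,0,0,0,0],[0.54,-0.19,0,0,0,0],[0.54,-0.19,0,0,0,0],[0.54,-0.19,0,0,0,0],[0.54,-0.19,0,0,0,0],[0.54,-0.19,0,0,0,0],[0.54,-0.19,0,0,0,0],[0.54,-0.19,0,0,0,0],[0.54,-0.19,0,0,0,0],[0.54,-0.19,0,0,0,0]]'
python3 -m jog '[[0,0,0,0,0,0],[0,0,0,0,0,0],[0,0,0,0,0,0]]'
python3 -c "
from h import *
go(.4422,.1935,.049,122.4)"
```

```text
clock: 28.6
ee_pos: [0.4405, 0.1921, 0.1658]
orientation: [0.482, 0.876, -0.001, -0.001]
ft_force: [-0.2, 0.7, -3.7]
grip_width: 0.0571
gripper_force: 44.0
clock: 28.9
ee_pos: [0.443, 0.1915, 0.1667]
orientation: [0.481, 0.876, -0.0, 0.0]
ft_force: [0.0, -0.3, -3.8]
grip_width: 0.0573
gripper_force: 44.1
at [0.443  0.1915 0.1667] yaw 122.4 q6 -0.30 t 28.9
turn total 0.0002 (n>=1) shift after turn [0.042 0.009 2.355] n>=3
```

```bash
python3 -m jog '[[0.04,0.01,0.3,0,0,0],[0,0,0.4,0,0,0],[0,0,0.4,0,0,0],[0,0,0.4,0,0,0],[0,0,0.4,0,0,0],[0,0,0.3,0,0,0],[0,0,0.12,0,0,0],[0,0,0.03,0,0,0],[0,0,0,0,0,0],[0,0,0,0,0,0]]'
python3 -m jog '[[0,0,0,0,0,0],[0,0,0,0,0,0],[0,0,0,0,0,0],[0,0,0,0,0,0],[0,0,0,0,0,0]]' 1
python3 -m jog '[[0,0,-0.3,0,0,0],[0,0,-0.4,0,0,0],[0,0,-0.4,0,0,0],[0,0,-0.4,0,0,0],[0,0,-0.4,0,0,0],[0,0,-0.4,0,0,0],[0,0,-0.4,0,0,0],[0,0,-0.4,0,0,0],[0,0,0,0,0,0],[0,0,0,0,0,0]]'
python3 - <<'E'
from h import *
go(.535,.218,.33,122.4)
E
```

```text
clock: 29.9
ee_pos: [0.4428, 0.1939, 0.0505]
orientation: [0.481, 0.876, 0.001, 0.001]
ft_force: [-0.4, 0.2, -4.0]
grip_width: 0.0571
gripper_force: 44.1
clock: 30.4
ee_pos: [0.442, 0.1939, 0.05]
orientation: [0.481, 0.877, 0.0, 0.0]
ft_force: [-0.9, 0.2, -0.1]
grip_width: 0.0854
gripper_force: 0.0
clock: 31.4
ee_pos: [0.4417, 0.1938, 0.2046]
orientation: [0.481, 0.877, 0.0, 0.0]
ft_force: [0.3, -0.3, 0.2]
grip_width: 0.0852
gripper_force: 0.0
at [0.4417 0.1938 0.2046] yaw 122.4 q6 -0.30 t 31.4
turn total 0.0003 (n>=1) shift after turn [-0.59   1.835 -2.508] n>=4
```

```bash
python3 -m jog '[[-0.15,0.46,-0.62,0,0,0],[-0.15,0.46,-0.62,0,0,0],[-0.15,0.46,-0.62,0,0,0],[-0.14,0.46,-0.62,0,0,0],[0,0,0,0,0,0],[0,0,0,0,0,0],[0,0,0,0,0,0]]'
python3 - <<'E'
from h import *
o,im=snap('wrist','w7.png'); print(o['ee_pos'])
C=[]
for d in finder.pinpoint('spot1','wrist')[:4]: print('spot',d['p'],d['location'],p2w('wrist',d['location'],0,o))
for d in finder.pinpoint('jar_a','wrist')[:4]: print('jar',d['p'],d['location'],p2w('wrist',d['location'],0,o))
for d in finder.pinpoint('pail_grip','wrist')[:1]: print('pail',d['p'],d['location'],p2w('wrist',d['location'],.13,o))
for d in finder.pinpoint('scan_top','wrist')[:2]: print('scan',d['p'],d['location'],p2w('wrist',d['location'],.072,o))
E
```

```text
clock: 32.1
ee_pos: [0.5338, 0.2179, 0.3264]
orientation: [0.481, 0.877, -0.002, -0.002]
ft_force: [0.0, -1.4, 0.6]
grip_width: 0.0856
gripper_force: 0.0
[0.53383361 0.21790766 0.32642597]
spot 0.68 [326.9, 173.9] [[0.51737215 0.24779317 0.        ]]
spot 0.67 [324.9, 94.1] [[0.4666074  0.32295083 0.        ]]
spot 0.4 [251.0, 177.4] [[0.44127392 0.19444694 0.        ]]
jar 0.67 [399.9, 183.7] [[0.59925141 0.28594217 0.        ]]
jar 0.67 [443.8, 417.0] [[0.85499318 0.04222282 0.        ]]
jar 0.59 [251.3, 176.7] [[0.44116891 0.19538055 0.        ]]
scan 0.56 [325.3, 81.1] [[0.46540286 0.32578773 0.072     ]]
```

View pics/w7.png

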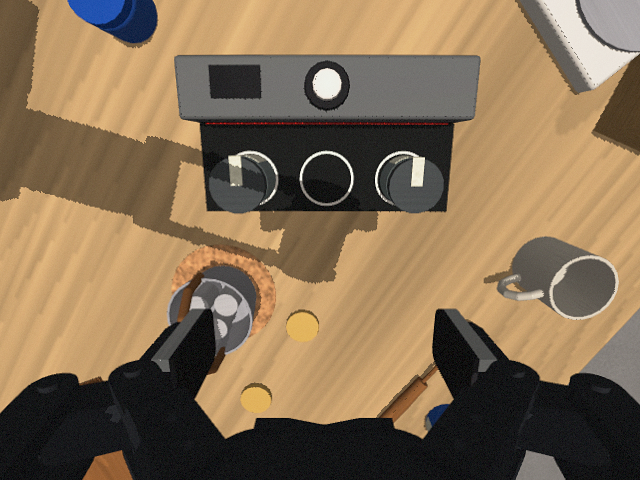

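```bash
python3 - <<'E' 2>/dev/null
from h import *
o=r.get_obs(); im=cv2.imread('pics/w7.png')[:,:,::-1].copy(); g=im.astype(int)
yy,xx=np.mgrid[:480,:640]; m=(g.min(2)>150)&(np.hypot(xx-327,yy-179)<32); P=p2w('wrist',np.c_[xx[m],yy[m]],0,o); c1=circ(P); print('ring1',c1)
a=np.radians(122.4); X=np.array([np.cos(a),np.sin(a)]);Y=np.array([-np.sin(a),np.cos(a)])
big=cv2.resize(im[110:260,180:480],None,fx=2.6,fy=2.6,interpolation=cv2.INTER_CUBIC)
t=np.linspace(0,2*np.pi,90)
for s,uv in((-.092,(414,184)),(.092,(237,184))):
    c=c1[:2]+s*Y
    for h,col,rd in((0,(255,0,0),.033),(0,(0,255,0),.029),(.07,(255,255,0),.029),(.076,(255,0,255),.029),(.082,(0,255,255),.029)):
        q=(w2p('wrist',np.c_[c[0]+rd*np.cos(t),c[1]+rd*np.sin(t),0*t+h],o)-[180,110]+.5)*2.6
        cv2.polylines(big,[q.round().astype(np.int32)],True,col,1)
    for h in(.07,.076,.082):
        v=lid(im,o,uv,h); e=v[0][:2]-c; print(s,h,v[0],'err reader x,y',e@X,e@Y,'strip',v[1])
cv2.imwrite('pics/c7.png',big[:,:,::-1])
E
```

```text
ring1 [0.52141576 0.24309231 0.03153435]
-0.092 0.07 [0.59487914 0.29586632 0.03496711] err reader x,y 0.005194918734151901 0.0016950812027490257 strip 115.29473735741354
-0.092 0.076 [0.59337445 0.29557562 0.03442882] err reader x,y 0.005755726447515703 0.0031213022080387167 strip 116.18377188553767
-0.092 0.082 [0.59186974 0.29528491 0.03389054] err reader x,y 0.006316534537727167 0.0045475363460310315 strip 117.5862150539459
0.092 0.07 [0.44523415 0.19531101 0.03342299] err reader x,y 0.0004770549247378957 -0.0020752455540335693 strip 122.99050672028174
0.092 0.076 [0.44603005 0.19658285 0.03290798] err reader x,y 0.0011244376798989722 -0.003428730275039206 strip 121.97563877220435
0.092 0.082 [0.44682603 0.1978544  0.03239295] err reader x,y 0.001771540834236617 -0.004782126988543399 strip 119.85376143981823
```

View pics/c7.png

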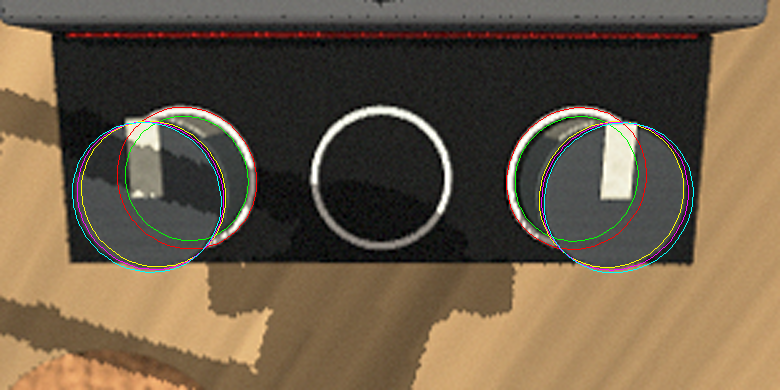

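The model rings and lids overlay both jars within about 2 mm, and both strips run parallel to the reader's x. The jars and pail are in order, so I'll press the button.

```bash
python3 - <<'E'
from h import *
go(.468,.324,.11,122.4)
E
python3 -m jog '[[0.5,0,0,0,0,0],[0.5,0,0,0,0,0],[0.5,0,0,0,0,0],[0.5,0,0,0,0,0],[0.5,0,0,0,0,0],[0,0,0.5,0,0,0],[0,0,0.5,0,0,0],[0,0,0.5,0,0,0],[0,0,0.5,0,0,0],[0,0,0.5,0,0,0],[0,0,0.5,0,0,0],[0,0,0.5,0,0,0],[0,0,0,0,0,0],[0,0,0,0,0,0]]' -1
python3 - <<'E'
from h import *
o,im=snap('wrist','w8.png')
for d in finder.pinpoint('scan_top','wrist')[:2]: print('scan',d['p'],d['location'],p2w('wrist',d['location'],.072,o))
go(.468,.324,.085,122.4)
E
```

```text
at [0.5346 0.2181 0.3281] yaw 122.5 q6 -0.30 t 32.4
turn total 0.0003 (n>=1) shift after turn [2.501 0.01  4.362] n>=6
clock: 33.75
ee_pos: [0.4682, 0.3237, 0.1539]
orientation: [0.481, 0.876, -0.0, -0.0]
ft_force: [0.2, -0.4, 0.0]
grip_width: -0.0003
gripper_force: 0.0
scan 0.83 [323.6, 270.6] [[0.47062895 0.31923025 0.072     ]]
at [0.4692 0.3242 0.1553] yaw 122.4 q6 -0.08 t 33.9
turn total 0.0003 (n>=1) shift after turn [ 0.009 -0.023  1.406] n>=2
```

View pics/w8.png

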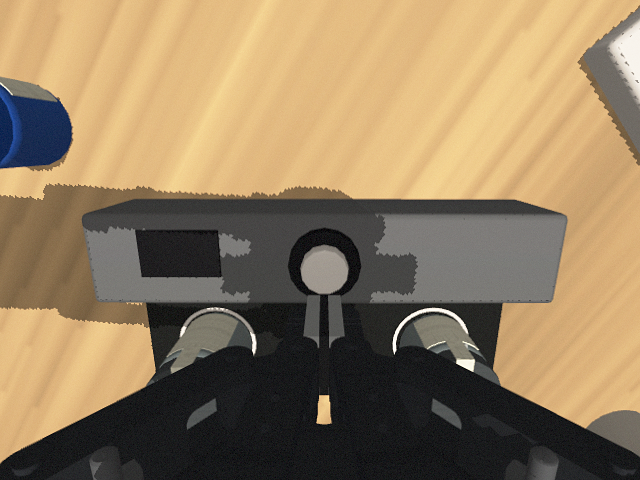

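The button top is at (324,270), and the closed fingers are just above it.

```bash
python3 -m jog '[[-0.055,-0.02,0.3,0,0,0],[0,0,0.4,0,0,0],[0,0,0.4,0,0,0],[0,0,0.24,0,0,0],[0,0,0,0,0,0],[0,0,0,0,0,0]]'
python3 -m jog '[[0,0,0.04,0,0,0],[0,0,0.04,0,0,0],[0,0,0.04,0,0,0],[0,0,0,0,0,0]]'
python3 -m jog '[[0,0,0.02,0,0,0],[0,0,0.02,0,0,0],[0,0,0.02,0,0,0],[0,0,0,0,0,0]]'
```

```text
clock: 34.45
ee_pos: [0.4701, 0.3214, 0.0926]
orientation: [0.481, 0.877, 0.002, 0.002]
ft_force: [-6.3, -3.2, 25.7]
grip_width: 0.0001
gripper_force: 12.9
clock: 34.85
ee_pos: [0.4702, 0.3215, 0.092]
orientation: [0.481, 0.877, 0.003, 0.002]
ft_force: [-14.8, -9.0, 58.0]
grip_width: 0.0001
gripper_force: 28.7
clock: 35.25
ee_pos: [0.4703, 0.3215, 0.0918]
orientation: [0.481, 0.877, 0.004, 0.003]
ft_force: [-18.9, -12.0, 73.7]
grip_width: -0.0002
gripper_force: 36.5
```

Contact came higher than I assumed. I'm backing off in small steps to read the spring profile.

```bash
for i in 1; do python3 -m jog '[[0,0,-0.06,0,0,0],[0,0,-0.05,0,0,0],[0,0,0,0,0,0]]'; done | grep -E "pos|ft_f"
python3 -m jog '[[0,0,-0.04,0,0,0],[0,0,0,0,0,0]]'| grep -E "pos|ft_f"
python3 -m jog '[[0,0,-0.04,0,0,0],[0,0,0,0,0,0]]'| grep -E "pos|ft_f"
python3 -m jog '[[0,0,-0.04,0,0,0],[0,0,0,0,0,0]]'| grep -E "pos|ft_f"
python3 -m jog '[[0,0,-0.04,0,0,0],[0,0,0,0,0,0]]'| grep -E "pos|ft_f"
python3 -m jog '[[0,0,-0.04,0,0,0],[0,0,0,0,0,0]]'| grep -E "pos|ft_f"
python3 -m jog '[[0,0,-0.04,0,0,0],[0,0,0,0,0,0]]'| grep -E "pos|ft_f"
python3 -m jog '[[0,0,-0.04,0,0,0],[0,0,0,0,0,0]]'| grep -E "pos|ft_f"
python3 -c "
from h import *
snap('side','d9.png'); snap('scene','s9.png')
a=cv2.imread('pics/d9.png')[300:420,220:420]; b=cv2.imread('pics/s9.png')[220:360,360:490]
a=cv2.resize(a,(750,450)); b=cv2.resize(b,(130*4,140*4))
cv2.imwrite('pics/c9.png',a)"
```

```text
ee_pos: [0.4702, 0.3215, 0.0923]
ft_force: [-10.4, -6.0, 44.4]
ee_pos: [0.4701, 0.3214, 0.0925]
ft_force: [-8.4, -4.2, 32.6]
ee_pos: [0.4701, 0.3214, 0.0927]
ft_force: [-6.1, -2.4, 21.7]
ee_pos: [0.47, 0.3214, 0.0929]
ft_force: [-3.5, -2.3, 13.0]
ee_pos: [0.47, 0.3214, 0.0937]
ft_force: [-0.8, -0.7, 4.1]
ee_pos: [0.4699, 0.3214, 0.0944]
ft_force: [0.2, 0.5, 4.6]
ee_pos: [0.4699, 0.3214, 0.0957]
ft_force: [1.3, 0.6, 2.8]
ee_pos: [0.4693, 0.3211, 0.0973]
ft_force: [1.2, 0.3, 3.2]
```

View pics/c9.png

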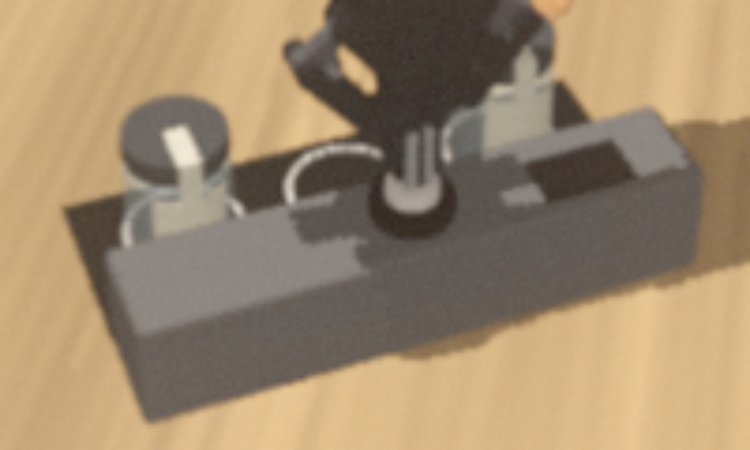

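The hard stop came at TCP z 0.093 with a spring of about 3–5 N above it, so the button was fully pressed. Both jars still face the window. I'm releasing it and locating the tray.

```bash
python3 -m jog '[[0,0,-0.1,0,0,0],[0,0,-0.3,0,0,0],[0,0,-0.4,0,0,0],[0,0,-0.5,0,0,0],[0,0,-0.5,0,0,0],[0,0,-0.5,0,0,0],[0,0,0,0,0,0],[0,0,0,0,0,0]]' 1
python3 - <<'E'
from h import *
for n in ['scene','side']:
    snap(n)
    for d in finder.regions_of('tray',n)[:1]:
        c=cv2.convexHull(max(cv2.findContours(d['region'].astype(np.uint8),0,1)[0],key=len))[:,0]; P=p2w(n,c,.018)[:,:2]
        rc=cv2.minAreaRect((P*1000).astype(np.float32)); print(n,d['p'],rc)
    for d in finder.pinpoint('tray',n)[:1]: print(d['p'],p2w(n,d['location'],0))
    for d in finder.pinpoint('jar_a',n): print('jar',d['p'],p2w(n,d['location'],0)[0].round(3))
    for d in finder.pinpoint('pail',n)[:1]: print('pail',d['p'],p2w(n,d['location'],0)[0].round(3))
go(.442,.1938,.20,122.4)
E
```

```text
clock: 37.85
ee_pos: [0.4682, 0.3206, 0.2119]
orientation: [0.481, 0.877, -0.001, -0.0]
ft_force: [-0.1, -0.4, -0.6]
grip_width: 0.0857
gripper_force: 0.0
scene 0.59 ((477.981689453125, -312.25421142578125), (173.218505859375, 301.947998046875), 52.004581451416016)
0.68 [[ 0.3658549  -0.01913765  0.        ]]
jar 0.89 [0.858 0.037 0.   ]
jar 0.78 [ 0.685 -0.122  0.   ]
jar 0.7 [0.245 0.274 0.   ]
jar 0.67 [0.594 0.289 0.   ]
jar 0.66 [0.445 0.199 0.   ]
pail 0.61 [0.492 0.035 0.   ]
side 0.97 ((453.5670166015625, -293.2491455078125), (183.83358764648438, 292.901611328125), 53.565494537353516)
0.75 [[ 0.47125475 -0.30741364  0.        ]]
jar 0.97 [ 0.236  0.289 -0.   ]
jar 0.68 [0.446 0.193 0.   ]
jar 0.6 [0.851 0.043 0.   ]
jar 0.6 [ 0.684 -0.127  0.   ]
jar 0.59 [0.597 0.302 0.   ]
pail 0.93 [0.48  0.035 0.   ]
at [0.4688 0.3209 0.2119] yaw 122.4 q6 -0.09 t 38.4
turn total 0.0003 (n>=1) shift after turn [-1.858 -1.815  0.238] n>=3
```

```bash
python3 -m jog '[[-0.465,-0.454,0.06,0,0,0],[-0.465,-0.454,0.06,0,0,0],[-0.465,-0.454,0.06,0,0,0],[-0.465,-0.454,0.06,0,0,0],[0,0,0,0,0,0],[0,0,0.4,0,0,0],[0,0,0.4,0,0,0],[0,0,0.4,0,0,0],[0,0,0.4,0,0,0],[0,0,0.4,0,0,0],[0,0,0.4,0,0,0],[0,0,0.4,0,0,0],[0,0,0.18,0,0,0],[0,0,0,0,0,0],[0,0,0,0,0,0]]'
python3 -m jog '[[0,0,0,0,0,0],[0,0,0,0,0,0],[0,0,0,0,0,0],[0,0,0,0,0,0],[0,0,0,0,0,0],[0,0,0,0,0,0],[0,0,0,0,0,0]]' -1 40
python3 -m jog '[[0,0,-0.2,0,0,0],[0,0,-0.4,0,0,0],[0,0,-0.4,0,0,0],[0,0,-0.4,0,0,0],[0,0,-0.4,0,0,0],[0,0,-0.4,0,0,0],[0,0,-0.4,0,0,0],[0,0,-0.4,0,0,0],[0,0,-0.4,0,0,0],[0,0,0,0,0,0],[0,0,0,0,0,0]]'
python3 -c "
from h import *
go(.418,-.261,.22,122.4)"
```

```text
clock: 39.85
ee_pos: [0.4429, 0.1942, 0.0517]
orientation: [0.481, 0.877, 0.0, 0.0]
ft_force: [0.3, -0.3, -0.4]
grip_width: 0.0854
gripper_force: 0.0
clock: 40.55
ee_pos: [0.4431, 0.194, 0.0523]
orientation: [0.481, 0.876, 0.001, 0.001]
ft_force: [-0.2, -0.1, 5.6]
grip_width: 0.0573
gripper_force: 42.8
clock: 41.65
ee_pos: [0.4415, 0.1935, 0.2208]
orientation: [0.481, 0.877, -0.0, -0.0]
ft_force: [-0.4, -0.2, -4.4]
grip_width: 0.0572
gripper_force: 44.1
at [0.4415 0.1935 0.2208] yaw 122.4 q6 -0.30 t 41.6
turn total 0.0003 (n>=1) shift after turn [-7.423 -5.267  0.015] n>=10
```

```bash
python3 -m jog '[[-0.53,-0.376,0,0,0,0],[-0.53,-0.376,0,0,0,0],[-0.53,-0.376,0,0,0,0],[-0.53,-0.376,0,0,0,0],[-0.53,-0.376,0,0,0,0],[-0.53,-0.376,0,0,0,0],[-0.53,-0.376,0,0,0,0],[-0.53,-0.376,0,0,0,0],[-0.53,-0.376,0,0,0,0],[-0.53,-0.376,0,0,0,0],[-0.53,-0.376,0,0,0,0],[-0.53,-0.376,0,0,0,0],[-0.53,-0.376,0,0,0,0],[-0.53,-0.376,0,0,0,0],[0,0,0,0,0,0],[0,0,0,0,0,0],[0,0,0,0,0,0]]'
python3 - <<'E'
from h import *
o,im=snap('wrist'); im=im.copy(); c=np.array([.474,-.303]); a=np.radians(-37.5); u=np.array([np.cos(a),np.sin(a)]); v=np.array([-u[1],u[0]])
Q=[c+s*.15*u+t*.075*v for s,t in((1,1),(1,-1),(-1,-1),(-1,1))]
q=w2p('wrist',np.c_[Q,[.022]*4],o); cv2.polylines(im,[q.round().astype(np.int32)],True,(0,255,0),1)
for s in (1,-1):
    p=w2p('wrist',[*(c+s*.07*u),.005],o)[0]; cv2.circle(im,tuple(int(x) for x in p),4,(0,255,0),-1)
cv2.imwrite('pics/w10.png',im[:,:,::-1])
go(.418,-.261,.06,122.4)
E
```

```text
clock: 43.35
ee_pos: [0.4183, -0.2592, 0.2201]
orientation: [0.481, 0.877, 0.001, -0.002]
ft_force: [-0.3, 0.3, -3.2]
grip_width: 0.0568
gripper_force: 44.4
at [ 0.4186 -0.2592  0.2204] yaw 122.5 q6 -1.26 t 43.4
turn total 0.0005 (n>=1) shift after turn [-0.024 -0.029  3.209] n>=4
```

View pics/w10.png

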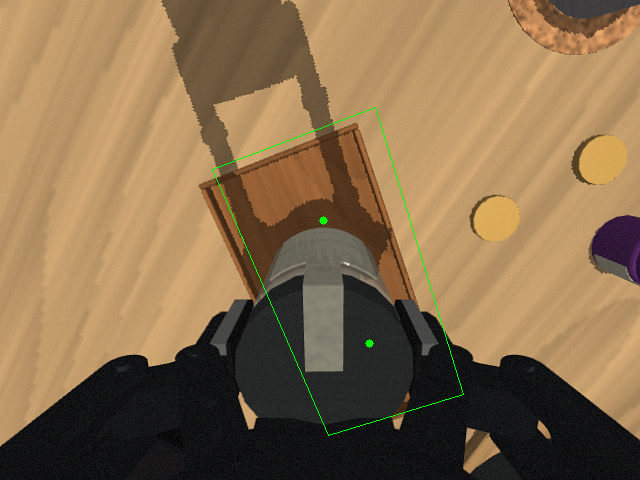

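The tray's far rim corners are at (203,187) and (357,126), about 20 mm off the first estimate. I'll refine from these.

```bash
python3 - <<'E'
from h import *
o=r.get_obs()
P=p2w('wrist',[[203,187],[357,126],[413,300]],.022,o)[:,:2]
e=P[1]-P[0]; w=np.hypot(*e); e/=w; u=np.array([e[1],-e[0]]); l=P[2]-P[1]; l/=np.hypot(*l)
if u@l<0:u=-u
print(P,w,u,l); a=u+l; a/=np.hypot(*a)
for d in (.15,.075,.225): print(d,(P[0]+P[1])/2+d*a)
t=(P[0]+P[1])/2+.078*a
go(*t,.0585,122.4)
E
```

```text
[[ 0.31033421 -0.28915896]
 [ 0.39695607 -0.17308245]
 [ 0.53180352 -0.27671928]] 0.1448347396558985 [ 0.80144106 -0.59807376] [ 0.79288528 -0.60937093]
0.15 [ 0.47322262 -0.32168133]
0.075 [ 0.41343388 -0.27640102]
0.225 [ 0.53301136 -0.36696164]
at [ 0.4186 -0.2592  0.2204] yaw 122.5 q6 -1.26 t 43.4
turn total 0.0005 (n>=1) shift after turn [-0.292 -0.251  3.239] n>=4
```

```bash
python3 -m jog '[[-0.29,-0.25,0,0,0,0],[0,0,0.4,0,0,0],[0,0,0.4,0,0,0],[0,0,0.4,0,0,0],[0,0,0.4,0,0,0],[0,0,0.4,0,0,0],[0,0,0.4,0,0,0],[0,0,0.4,0,0,0],[0,0,0.3,0,0,0],[0,0,0.1,0,0,0],[0,0,0.04,0,0,0],[0,0,0,0,0,0],[0,0,0,0,0,0]]'
python3 -m jog '[[0,0,0,0,0,0],[0,0,0,0,0,0],[0,0,0,0,0,0],[0,0,0,0,0,0],[0,0,0,0,0,0]]' 1
python3 -m jog '[[0,0,-0.3,0,0,0],[0,0,-0.4,0,0,0],[0,0,-0.4,0,0,0],[0,0,-0.4,0,0,0],[0,0,-0.4,0,0,0],[0,0,-0.4,0,0,0],[0,0,-0.4,0,0,0],[0,0,-0.4,0,0,0],[0,0,0,0,0,0],[0,0,0,0,0,0]]'
python3 -c "
from h import *
go(.598,.2932,.22,122.4)"
```

```text
clock: 44.7
ee_pos: [0.417, -0.2798, 0.0602]
orientation: [0.481, 0.877, -0.0, 0.001]
ft_force: [0.5, -0.1, -4.2]
grip_width: 0.0572
gripper_force: 44.7
clock: 45.2
ee_pos: [0.4165, -0.2797, 0.0595]
orientation: [0.481, 0.876, -0.0, 0.0]
ft_force: [0.4, -0.9, 0.6]
grip_width: 0.0853
gripper_force: 0.0
clock: 46.2
ee_pos: [0.4162, -0.2794, 0.2141]
orientation: [0.481, 0.876, -0.0, 0.0]
ft_force: [-0.4, -0.1, -0.1]
grip_width: 0.0852
gripper_force: 0.0
at [ 0.4162 -0.2794  0.2141] yaw 122.4 q6 -1.30 t 46.2
turn total 0.0002 (n>=1) shift after turn [ 7.722  9.206 -0.118] n>=13
```

```bash
python3 -m jog '[[0.4826,0.5754,-0.01,0,0,0],[0.4826,0.5754,-0.01,0,0,0],[0.4826,0.5754,-0.01,0,0,0],[0.4826,0.5754,-0.01,0,0,0],[0.4826,0.5754,-0.01,0,0,0],[0.4826,0.5754,-0.01,0,0,0],[0.4826,0.5754,-0.01,0,0,0],[0.4826,0.5754,-0.01,0,0,0],[0.4826,0.5754,-0.01,0,0,0],[0.4826,0.5754,-0.01,0,0,0],[0.4826,0.5754,-0.01,0,0,0],[0.4826,0.5754,-0.01,0,0,0],[0.4826,0.5754,-0.01,0,0,0],[0.4826,0.5754,-0.01,0,0,0],[0.4826,0.5754,-0.01,0,0,0],[0.4826,0.5754,-0.01,0,0,0],[0,0,0,0,0,0],[0,0,0,0,0,0],[0,0,0,0,0,0]]'
python3 - <<'E'
from h import *
o,im=snap('wrist','w11.png')
for d in finder.pinpoint('jar_a','wrist')[:3]: print(d['p'],d['location'],p2w('wrist',d['location'],0,o)[0])
go(.598,.2932,.05,122.4)
E
```

```text
clock: 48.1
ee_pos: [0.5969, 0.2921, 0.221]
orientation: [0.482, 0.876, -0.001, -0.001]
ft_force: [0.3, -0.7, 0.0]
grip_width: 0.0851
gripper_force: 0.0
0.8 [323.3, 220.1] [0.59700096 0.28957078 0.        ]
at [0.5973 0.2919 0.2219] yaw 122.4 q6 -0.21 t 48.2
turn total -0.0001 (n>=1) shift after turn [0.014 0.027 3.438] n>=4
```

Jar unmoved; grasp it.

```bash
python3 -m jog '[[0.014,0.027,0.4,0,0,0],[0,0,0.4,0,0,0],[0,0,0.4,0,0,0],[0,0,0.4,0,0,0],[0,0,0.4,0,0,0],[0,0,0.4,0,0,0],[0,0,0.4,0,0,0],[0,0,0.4,0,0,0],[0,0,0.2,0,0,0],[0,0,0.03,0,0,0],[0,0,0,0,0,0],[0,0,0,0,0,0]]'
python3 -m jog '[[0,0,0,0,0,0],[0,0,0,0,0,0],[0,0,0,0,0,0],[0,0,0,0,0,0],[0,0,0,0,0,0],[0,0,0,0,0,0],[0,0,0,0,0,0]]' -1 40
python3 -m jog '[[0,0,-0.2,0,0,0],[0,0,-0.4,0,0,0],[0,0,-0.4,0,0,0],[0,0,-0.4,0,0,0],[0,0,-0.4,0,0,0],[0,0,-0.4,0,0,0],[0,0,-0.4,0,0,0],[0,0,-0.4,0,0,0],[0,0,-0.4,0,0,0],[0,0,0,0,0,0],[0,0,0,0,0,0]]'
python3 -c "
from h import *
go(.533,-.367,.22,122.4)"
```

```text
clock: 49.4
ee_pos: [0.5993, 0.2946, 0.052]
orientation: [0.482, 0.876, 0.001, 0.001]
ft_force: [-0.5, 0.0, 0.1]
grip_width: 0.0852
gripper_force: 0.0
clock: 50.1
ee_pos: [0.599, 0.2947, 0.0518]
orientation: [0.481, 0.877, 0.0, 0.001]
ft_force: [-0.1, -0.9, 5.9]
grip_width: 0.0569
gripper_force: 43.6
clock: 51.2
ee_pos: [0.5981, 0.2945, 0.2202]
orientation: [0.481, 0.877, -0.0, -0.0]
ft_force: [-0.9, 0.0, -3.1]
grip_width: 0.057
gripper_force: 43.3
at [0.5981 0.2945 0.2202] yaw 122.5 q6 -0.21 t 51.2
turn total 0.0003 (n>=1) shift after turn [-1.0473e+01 -8.1870e+00  5.0000e-03] n>=14
```

```bash
python3 -m jog '[[-0.582,-0.455,0,0,0,0],[-0.582,-0.455,0,0,0,0],[-0.582,-0.455,0,0,0,0],[-0.582,-0.455,0,0,0,0],[-0.582,-0.455,0,0,0,0],[-0.582,-0.455,0,0,0,0],[-0.582,-0.455,0,0,0,0],[-0.582,-0.455,0,0,0,0],[-0.582,-0.455,0,0,0,0],[-0.582,-0.455,0,0,0,0],[-0.582,-0.455,0,0,0,0],[-0.582,-0.455,0,0,0,0],[-0.582,-0.455,0,0,0,0],[-0.582,-0.455,0,0,0,0],[-0.582,-0.455,0,0,0,0],[-0.582,-0.455,0,0,0,0],[-0.582,-0.455,0,0,0,0],[-0.582,-0.455,0,0,0,0],[0,0,0,0,0,0],[0,0,0,0,0,0]]'
python3 -c "
from h import *
go(.533,-.367,.0585,122.4)"
```

```text
clock: 53.2
ee_pos: [0.5328, -0.3673, 0.2185]
orientation: [0.482, 0.876, 0.001, -0.002]
ft_force: [0.3, 0.2, -2.5]
grip_width: 0.0571
gripper_force: 43.6
at [ 0.5328 -0.3673  0.2185] yaw 122.3 q6 -1.28 t 53.2
turn total -0.0004 (n>=1) shift after turn [2.000e-03 6.000e-03 3.199e+00] n>=4
```

```bash
python3 -m jog '[[0,0,0.4,0,0,0],[0,0,0.4,0,0,0],[0,0,0.4,0,0,0],[0,0,0.4,0,0,0],[0,0,0.4,0,0,0],[0,0,0.4,0,0,0],[0,0,0.4,0,0,0],[0,0,0.26,0,0,0],[0,0,0.1,0,0,0],[0,0,0.04,0,0,0],[0,0,0,0,0,0],[0,0,0,0,0,0]]'
python3 -m jog '[[0,0,0,0,0,0],[0,0,0,0,0,0],[0,0,0,0,0,0],[0,0,0,0,0,0],[0,0,0,0,0,0]]' 1
python3 -m jog '[[0,0,-0.3,0,0,0],[0,0,-0.4,0,0,0],[0,0,-0.4,0,0,0],[0,0,-0.4,0,0,0],[0,0,-0.4,0,0,0],[0,0,-0.4,0,0,0],[0,0,-0.4,0,0,0],[0,0,-0.4,0,0,0],[0,0,-0.4,0,0,0],[0,0,-0.4,0,0,0],[0,0,-0.4,0,0,0],[0,0,-0.4,0,0,0],[0,0,0,0,0,0],[0,0,0,0,0,0]]'
python3 - <<'E'
from h import *
snap('scene','s12.png')
for n in ['scene','side']:
    if n=='side': snap(n)
    for t,z in(('jar_a',.005),('pail',0),('pail_grip',.13)):
        for d in finder.pinpoint(t,n): print(n,t,round(d['p'],2),p2w(n,d['location'],z)[0].round(3))
E
```

```text
clock: 54.4
ee_pos: [0.5345, -0.3676, 0.0618]
orientation: [0.481, 0.877, -0.0, 0.001]
ft_force: [0.9, 0.4, -1.7]
grip_width: 0.0567
gripper_force: 43.6
clock: 54.9
ee_pos: [0.534, -0.3673, 0.061]
orientation: [0.481, 0.877, -0.0, 0.0]
ft_force: [-0.7, -0.1, -0.1]
grip_width: 0.0855
gripper_force: 0.0
clock: 56.3
ee_pos: [0.5338, -0.3671, 0.2956]
orientation: [0.481, 0.876, -0.0, 0.0]
ft_force: [-0.1, -0.1, -0.9]
grip_width: 0.0855
gripper_force: 0.0
scene jar_a 0.96 [ 0.688 -0.115  0.005]
scene jar_a 0.81 [ 0.406 -0.289  0.005]
scene jar_a 0.74 [ 0.535 -0.373  0.005]
scene jar_a 0.73 [0.247 0.283 0.005]
scene jar_a 0.7 [0.855 0.041 0.005]
scene jar_a 0.39 [0.391 0.309 0.005]
scene pail 0.87 [0.483 0.034 0.   ]
scene pail_grip 0.95 [0.487 0.045 0.13 ]
side jar_a 0.97 [0.844 0.063 0.005]
side jar_a 0.89 [ 0.673 -0.11   0.005]
side jar_a 0.85 [ 0.538 -0.348  0.005]
side jar_a 0.84 [0.238 0.295 0.005]
side jar_a 0.82 [ 0.42  -0.271  0.005]
side jar_a 0.43 [0.509 0.25  0.005]
side pail 0.75 [0.481 0.049 0.   ]
side pail 0.49 [ 0.416 -0.287  0.   ]
side pail_grip 0.82 [0.482 0.04  0.13 ]
```

View pics/s12.png

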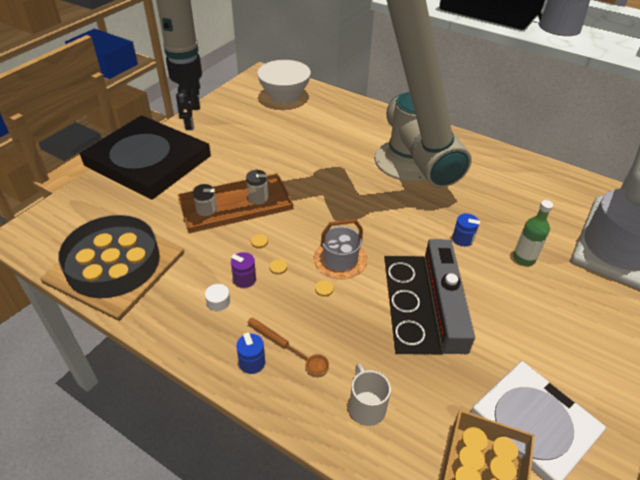

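Both jars stand upright in the tray, at (204,200) and (257,187). The pail is on its pad at (341,248) and the button is up at (451,281).

```bash
python3 -c "
from bench import order
print(order.finish_job())"
```

```text
the job is handed in; nothing more can be done
None
```

The job is handed in: the pail is on its pad, both jars present (only two were there) were centred on spots facing the window, the scan button was fully pressed and released, and both jars now stand upright in the tray.

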